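# Pack the glass form and gauge the marked billet

## Robot

A 6-joint arm with a two-finger parallel gripper is mounted at the origin on the work surface. World frame = base frame: x ahead of the robot, y to its left, z up, the work surface at z = 0. Lengths are in mm, angles in rad, forces in N, time in s.
With the tool pointing down it reaches from about 275 to 1000 mm from the base axis. Payload 8.4 kg.
Tool frame: the origin (TCP) lies on the centre line of the jaws, within the pads' length; the fingertips stand 22 mm ahead of it and the grasp point (between the pads) lies 3 mm ahead of it; z points along the fingers, x is the direction in which the jaws open and shut, and the axes are right-handed (so a half turn about z gives the same grasp; the last joint's range is limited). The gripper opens to 85 mm and grips with 20 to 120 N. Pads are 22 mm wide; open, the fingers measure 114 mm over their backs; the gripper's body (76 mm by 85 mm) begins 54 mm behind the grasp point. The pads swing forward as they close: fully open they stand 13 mm farther back than shut.
Start: joints at [1.124, 0.353, 1.633, -0, 1.155, -0.002], TCP at [268.922, 564.188, 226.881] pointing down, gripper open.
Joint ranges: [-2.63, 2.63], [-0.92, 2.1], [0.06, 2.66], [-1.3, 4.44], [0, 2.69], [-3.02, 3.02]. Speed limits (rad/s): [2.22, 2.22, 2.79, 3.14, 3.14, 3.14].

## Interface

Orientations are given as [roll, pitch, yaw] about the fixed x, y, z axes, in that order (R = Rz(yaw) Ry(pitch) Rx(roll)).
In Python, from rig import status, viewer, job gives the robot as it stands.
- The arm moves only by the tool send_rows, never from a script. Its argument "plan" is a list of rows, each a list of 3 entries, a list of its own where there are three numbers: the shift along the tool's x, y, z in m, then the turn, a rotation vector about the tool's x, y, z in rad, then the opening, from -1 (shut) to 1 (fully open). In form: [[[x, y, z], [rx, ry, rz], jaw], ...]. A call has exactly 5 rows; each row is the pose to reach, as a shift and turn from the pose measured when the call began, along the tool's axes at that moment; what a row does not reach only later rows make up. A row lasts 1/12 s, in which the tool goes at most 41.7 mm and 7.16 degrees, less where a joint would pass 70% of its speed; a pose out of reach is approached as far as the arm can. A call with a gripper value outside its range is refused whole. The fingers move at their own pace and stop on an object; "squeeze" is the grip in N (left out, the last holds). Time passes only in rows, so rows that repeat a pose let the fingers close, or fill a call up. It gives the time, the measured TCP pose, the force and the opening at its end, in the units of the state.
- status.sense(): the state, without advancing time (a new reading comes with each control period).
- viewer.grab_frame(name): name is "scene" or "top" or "wrist"; returns the picture (384x512x3 uint8, red, green, blue); there is no depth.
- viewer.camera_params(name): a dict with "intrinsics" (3x3 intrinsics, pixels), "xyz" and "orientation" of the camera in the world. Camera axes: x right, y down, z forward; pixel columns grow to the right and rows downward; lengths in mm; the calibration is good to about 2 mm. A picture is of the moment at which its call begins: read the wrist's pose just before it. camera_params takes no time and is no camera call; for the wrist camera it gives the pose at the moment of the call.
- job.sign_off(): hands the job in, once; it reports no verdict.
Trained networks look in the newest picture that a camera, given by its name, has taken for a name from the list of things; names that differ only in an ending like _2 or _b are one class to them, and where a whole thing is asked for, a point or a joint stands for the part that bears it (a point fixed in the world has none). Each returns a list of dicts, best first, with "p" (0 to 1); they miss things now and then, are a little off and sometimes report something else, mostly with a low value. They report only what shows in the picture. A call takes as long as a camera call. They do not tell look-alikes from the thing itself.
- viewer.cut_out(label, camera): "mask" (384x512 bool, what is visible of it) and "extent" ([left, top, width, height] in pixels, round what is visible of it).
The state is a dict: "clock": time; "qpos": joint angles; "qvel": joint speeds; "joint_efforts": joint torques, N m; "eef_pos": TCP position; "tcp_rot": TCP orientation; "contact_force": force on the tool from outside, world axes, zero at the start; "wrist_torque": the same for the moment, N m; "opening": opening from 0.0 (shut) to 1.0 (fully open).
Only numpy, scipy, OpenCV 4.12 (cv2) and the standard library are available. Lean on these libraries where they do the work, as an engineer would, in place of code of your own. Each camera call takes 0.05 s, during which the arm holds its last target.

## Task

Lower the loose tall square glass billet and the loose round one, upright, into the empty middle of the plywood casting form so that both stand on its floor between the two short billets; lower them in, do not drop them. Then take the spring gauge out of its wooden stand, hold it upright with its tip on the black spot on top of the square billet and press gently until the plunger is about half-way in, never bottoming it. Finish while still holding the gauge there, still pressing; leave everything else on the table, and the short billets in the form, undisturbed.

Things in the scene. Friction and masses are not known exactly. Their poses are not given: they have to be found in the camera images.
- form: Open plywood box fixed to the table: inner 52 mm (its x) by 194 mm (its y, the row), floor 8 mm, walls 10 mm thick, rim 26 mm above the table. Origin: centre of its underside, z up. A short glass billet stands at each end of the row, under 2 mm from the end wall, leaving a gap of 102 to 103 mm. Fingers closing along x (across the row) stay clear of the neighbours.
- gap (a point): Centre of the empty middle of the form (to within 1 mm), on the form's inner floor, 8 mm above the table; axes as the form's.
- square_center (a point): Centre (half-way up) of the loose square white glass billet, 44 x 44 x 80 mm, about 0.4 kg, standing on the table; axes along its edges, z up. Starts in one of three places, shared with the round billet and the gauge stand. It may stand either way round, and on either side of the round one, in the form.
- spot (a point): The black spot (8 mm across) on top of the square billet, at its upper face, 10 mm along the billet's x and 8 mm along its y from the centre of the face.
- round_billet_center (a point): Centre (half-way up) of the loose round white glass billet, 48 mm diameter, 72 mm tall, about 0.3 kg, standing on the table.
- end_a: Short white glass billet at the +y end of the form, 44 x 45 x 50 mm; origin at the centre of its underside. Loose, stays in place (may be shifted by a few mm).
- end_b: The same at the -y end of the form.
- stand: Wooden block 70 x 70 x 60 mm fixed to the table, with an upright through hole of 25 mm in the middle, in which the gauge stands; origin at the centre of its underside.
- gauge_grip (a point): Point to grip on the axis (z up) of the gauge, an upright pen-like tool of 0.15 kg: aluminium barrel 24 mm diameter from 42 mm below to 38 mm above this point, 6 mm cap on top; below it a black collar (36 mm diameter, 8 mm thick) resting on the stand's top.
- gauge: The gauge; origin on its axis 80 mm below the grip point, at the lower end of its steel sleeve (18 mm diameter, 30 mm long, below the collar), which hangs in the stand's hole; the plunger sticks out 22 mm below. Lift it 55 mm to leave the hole.
- gauge_tip (a point): The round tip (7 mm diameter) of the gauge's plunger, on the axis, 102 mm below the grip point when the plunger is out (less when pressed in).
- plunger (a joint): How far the gauge's sprung plunger is pressed in: 0 is out, 0.014 m is bottomed. Spring force about 0.9 N at first touch and 0.3 N more for each mm; half-way in (7 mm) is about 3 N, and a thin black line round the plunger then reaches the sleeve.
- jar_a: Bystander: closed glass jar, 64 mm diameter, 100 mm tall.
- jar_b: Bystander: closed jar, 72 mm diameter, 120 mm tall.
- cup: Bystander: paper cup, 68 mm across, 75 mm tall.
- sample: Bystander: flat white glass tile 60 x 60 x 6 mm on the table.
There are look-alikes about, which are no part of the job. What is shaped like the part that bears square_center but blue is not meant.

How it is judged:
By the outcome, as a careful person would: the job done as asked, in the order asked, and still so for the second after the job is handed in, while the arm keeps its last pose, push and grip.
It also fails if it takes over 72 s, if anything falls off the work surface, if the arm or the gripper's body presses on something with over 40 N, if the wrist force passes 120 N, or if a joint passes its speed limit or range.

## Working session

There is one attempt and no reset: what is moved stays moved. The work goes in short steps, Python scripts to look and compute and a tool call to move; the robot and the scene stay as the last step left them, time stands still between calls to the robot, and variables do not carry over. Pictures are saved under pics/ and viewed, and the job is handed in when it is done.

Besides the shell and the picture viewer there is one more tool, called after ">>>" as name(argument=value, ...) on one line, values as JSON. send_rows: Moves the arm, as the interface text tells. Its arguments: {"type":"object","properties":{"plan":{"type":"array"},"squeeze":{"type":"number"}},"required":["plan"]}

```bash
ls; mkdir -p pics; python3 - <<'E'
from rig import status, viewer, job
import cv2
print(status.sense())
for n in ["scene","top","wrist"]:
    c=viewer.camera_params(n); print(n,c)
    im=viewer.grab_frame(n); cv2.imwrite(f"pics/{n}0.png",im[:,:,::-1])
print(status.sense()['clock'])
E
```

```text
pics
{'clock': 0.0, 'qpos': array([ 1.12362789e+00,  3.53657217e-01,  1.63414000e+00, -6.81166841e-06,
        1.15521693e+00, -2.44879074e-03]), 'qvel': array([-0.0005782 , -0.00072715, -0.00086017,  0.00093127, -0.00060673,
       -0.00097059]), 'joint_efforts': array([ 3.71424339e-04, -6.05262709e+01, -3.42063046e+01,  8.65758375e-05,
        9.30223876e-03, -1.38168295e-05]), 'eef_pos': array([268.69459756, 563.7490984 , 226.15351954]), 'tcp_rot': array([3.14158991e+00, 1.42151271e-03, 1.12607943e+00]), 'contact_force': array([ 0.26330488,  0.67234277, -0.35914333]), 'wrist_torque': array([0.03401967, 0.0566505 , 0.0314226 ]), 'opening': 1.0005235560243941}
scene {'intrinsics': array([[430.464994  ,   0.        , 261.56384619],
       [  0.        , 430.464994  , 191.25658188],
       [  0.        ,   0.        ,   1.        ]]), 'xyz': array([1076.59372459,  153.57042961,  867.57685505]), 'orientation': array([-2.51491407, -0.0140888 ,  1.89020985])}
top {'intrinsics': array([[404.19197715,   0.        , 249.59434003],
       [  0.        , 404.19197715, 197.76442268],
       [  0.        ,   0.        ,   1.        ]]), 'xyz': array([385.25406638,  18.85140747, 945.27078072]), 'orientation': array([-2.93150144,  0.00424341, -1.65272776])}
wrist {'intrinsics': array([[264.37510808,   0.        , 260.1328369 ],
       [  0.        , 264.37510808, 190.64067186],
       [  0.        ,   0.        ,   1.        ]]), 'xyz': array([193.71394545, 599.57524443, 372.75705403]), 'orientation': array([2.81016114e+00, 8.36431513e-04, 1.12541576e+00])}
0.15
```

View pics/scene0.png

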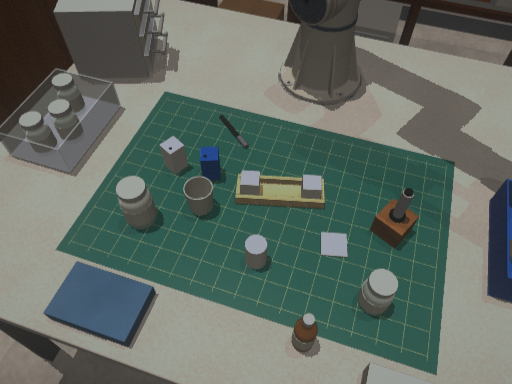

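View pics/top0.png

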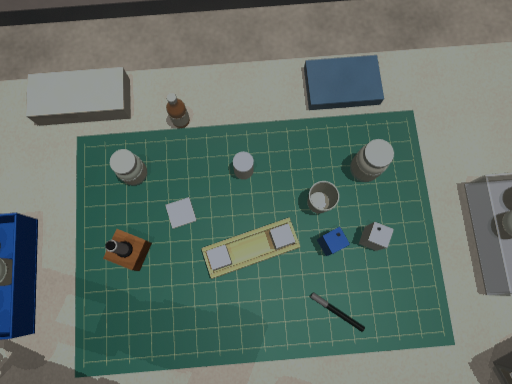

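View pics/wrist0.png

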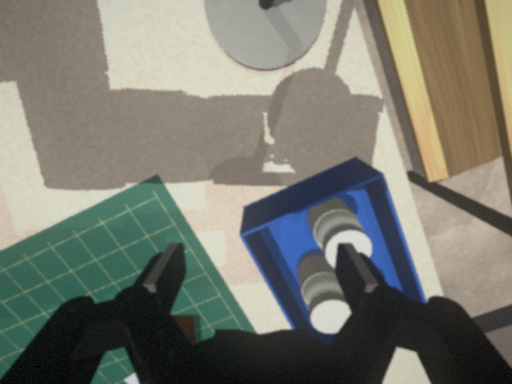

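The top view shows the white square billet at about (378,236) with a black spot at (379,229), the blue look-alike at (335,240) and the round billet at (243,165). The gauge and stand are at (125,250), and the form is centred at about (251,248).

```bash
cat > h.py <<'E'
import numpy as np, cv2
from scipy.spatial.transform import Rotation as R
def cam(c): return c['intrinsics'],np.array(c['xyz']),R.from_euler('xyz',c['orientation']).as_matrix()
def proj(c,P):
    K,t,M=cam(c); q=(np.atleast_2d(P)-t)@M; q=q@K.T; return q[:,:2]/q[:,2:]
def back(c,uv,z):
    K,t,M=cam(c); uv=np.atleast_2d(uv); d=np.c_[uv,np.ones(len(uv))]@np.linalg.inv(K).T@M.T
    return t+d*((z-t[2])/d[:,2:])
E
python3 - <<'E'
from h import *
from rig import viewer
for n in ['top','scene']:
    c=viewer.camera_params(n); im=cv2.imread(f'pics/{n}0.png')
    z=lambda u,v,w,h: cv2.resize(im[v:v+h,u:u+w],None,fx=4,fy=4,interpolation=cv2.INTER_CUBIC)
    rr={'top':[(190,205,120,85),(310,170,90,90),(90,215,80,70),(215,135,60,60)],'scene':[(150,120,100,80),(220,160,120,60),(360,170,80,85),(230,220,60,60)]}[n]
    W=800;can=np.zeros((760,W,3),np.uint8);x=0;y=0
    pos=[(0,0),(480,0) if n=='top' else (400,0),(0,380),(400,380)]
    for (r,p) in zip(rr,pos):
        q=z(*r); q=q[:min(q.shape[0],760-p[1]),:W-p[0]]; can[p[1]:p[1]+q.shape[0],p[0]:p[0]+q.shape[1]]=q
    cv2.imwrite(f'pics/z_{n}.png',can[:600] if 0 else cv2.resize(can,(800,600)) if 0 else can[:,:])
    print(n)
# colour based: rough
    for lab,z in [('square_center',80),('round_billet_center',72),('form',13),('gauge_grip',60),('stand',60),('end_a',58)]:
        for d in viewer.cut_out(lab,n):
            m=d['mask']; v,u=np.nonzero(m); print(n,lab,round(d['p'],2),[round(float(a)) for a in d['extent']],back(c,[u.mean(),v.mean()],z*.5+ (0))[0].round())
E
```

```text
top
top square_center 0.89 [361, 224, 33, 28] [ 467. -267.   40.]
top square_center 0.82 [319, 227, 34, 25] [ 464. -170.   40.]
top round_billet_center 0.84 [233, 150, 22, 30] [659.  16.  36.]
top form 0.57 [203, 220, 98, 58] [468.  15.   6.]
top gauge_grip 0.87 [105, 241, 27, 14] [490. 310.  30.]
top stand 0.7 [103, 231, 50, 41] [480. 286.  30.]
top stand 0.53 [360, 221, 34, 30] [ 468. -271.   30.]
top end_a 0.73 [269, 223, 28, 28] [486. -59.  29.]
top end_a 0.58 [204, 243, 28, 28] [451.  87.  29.]
scene
scene square_center 0.62 [158, 137, 30, 39] [ 468. -270.   40.]
scene square_center 0.59 [201, 146, 19, 35] [ 462. -173.   40.]
scene square_center 0.52 [301, 174, 19, 25] [452.  85.  40.]
scene round_billet_center 0.91 [243, 236, 21, 34] [659.  14.  36.]
scene form 0.56 [233, 175, 94, 36] [472.  13.   6.]
scene form 0.22 [300, 175, 23, 25] [428.  81.   6.]
scene gauge_grip 0.68 [389, 192, 27, 34] [432. 300.  30.]
scene gauge_grip 0.32 [235, 173, 88, 37] [488.  18.  30.]
scene stand 0.78 [370, 203, 49, 44] [494. 286.  30.]
scene end_a 0.74 [233, 176, 92, 34] [490.  15.  29.]
scene end_a 0.64 [241, 169, 23, 24] [479. -62.  29.]
```

View pics/z_top.png

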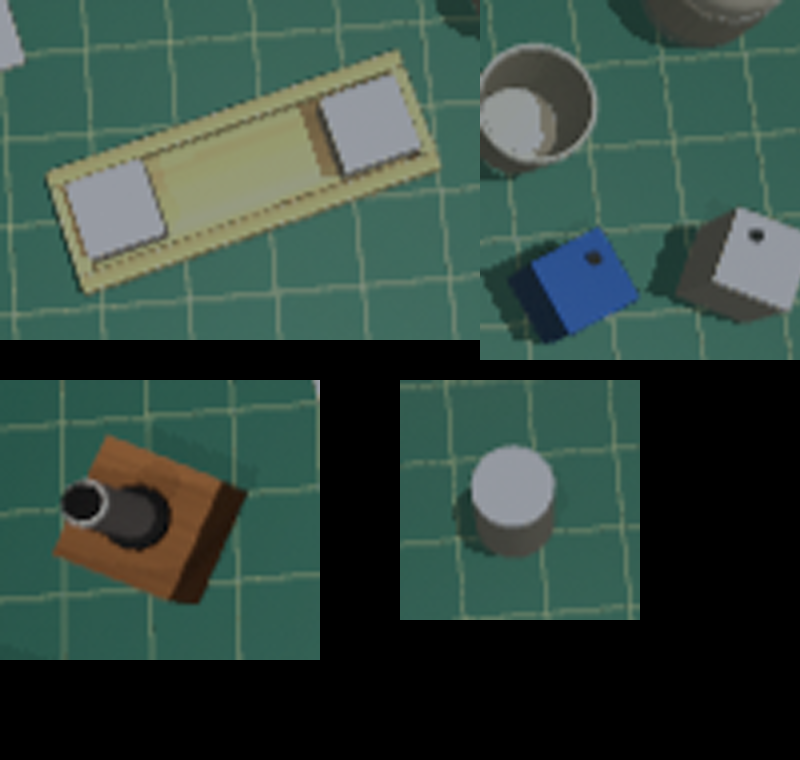

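```bash
cat >> h.py <<'E'
from scipy.optimize import minimize
def box(x,y,yaw,sx,sy,z0,z1):
    c,s=np.cos(yaw),np.sin(yaw); p=[]
    for z in (z0,z1):
        for a,b in ((-1,-1),(1,-1),(1,1),(-1,1)):
            p.append([x+c*a*sx/2-s*b*sy/2,y+s*a*sx/2+c*b*sy/2,z])
    return np.array(p)
def cyl(x,y,r,z0,z1):
    t=np.linspace(0,2*np.pi,40,endpoint=False)
    return np.vstack([np.c_[x+r*np.cos(t),y+r*np.sin(t),0*t+z] for z in(z0,z1)])
def hullmask(c,P,sc=1):
    h=cv2.convexHull(proj(c,P).astype(np.float32))
    m=np.zeros((384,512),np.uint8); cv2.fillConvexPoly(m,np.round(h*256).astype(np.int32),255,cv2.LINE_AA,8); return m/255.
def fit(f,p0,obs,scale):
    # obs list of (cam,mask)
    def cost(q):
        p=p0+q*scale; s=0
        for c,m in obs:
            g=hullmask(c,f(p)); s+=1-np.minimum(g,m).sum()/np.maximum(g,m).sum()
        return s
    best=None
    for k in range(6):
        q0=np.random.default_rng(k).normal(size=len(p0))*(k>0)
        r=minimize(cost,q0,method='Nelder-Mead',options=dict(initial_simplex=q0+np.vstack([np.zeros(len(p0)),np.eye(len(p0))])))
        if best is None or r.fun<best.fun: best=r
    return p0+best.x*scale,best.fun
E
python3 - <<'E'
from h import *
from rig import viewer
C={n:viewer.camera_params(n) for n in('top','scene')}
def get(lab,n,uv):
    for d in viewer.cut_out(lab,n):
        if d['mask'][uv[1]-3:uv[1]+4,uv[0]-3:uv[0]+4].any(): return d['mask'].astype(float)
    print('none',lab,n)
def go(name,f,p0,spec,scale):
    ms=[(n,get(l,n,uv)) for l,n,uv in spec]; ms=[(n,m) for n,m in ms if m is not None]
    for s in [ms]+[[m] for m in ms]:
        print(name,[a for a,_ in s],*[np.round(a,3) for a in fit(f,np.array(p0,float),[(C[a],b) for a,b in s],np.array(scale))])
go('sq',lambda p:box(p[0],p[1],p[2],44,44,0,80),[467,-268,.3],[('square_center','top',(378,236)),('square_center','scene',(175,155))],[8,8,.2])
go('rd',lambda p:cyl(p[0],p[1],24,0,72),[659,15],[('round_billet_center','top',(243,165)),('round_billet_center','scene',(256,252))],[8,8])
go('form',lambda p:np.vstack([box(p[0],p[1],p[2],72,214,0,26)]),[468,15,.2],[('form','top',(251,248))],[8,8,.1])
go('stand',lambda p:np.vstack([box(p[0],p[1],p[2],70,70,0,60)]),[480,286,.3],[('stand','top',(125,258)),('stand','scene',(395,230))],[8,8,.2])
E
```

```text
sq ['top', 'scene'] [ 467.709 -267.67     1.015] 0.255
sq ['top'] [ 466.282 -265.577    1.014] 0.108
sq ['scene'] [ 469.786 -268.479    0.91 ] 0.108
rd ['top', 'scene'] [658.5    14.852] 0.278
rd ['top'] [655.959  15.809] 0.158
rd ['scene'] [659.302  13.873] 0.114
form ['top'] [4.6782e+02 1.3931e+01 2.6200e-01] 0.355
form ['top'] [4.6782e+02 1.3931e+01 2.6200e-01] 0.355
stand ['top', 'scene'] [483.545 288.776   1.111] 0.655
stand ['top'] [ 4.83535e+02  2.90068e+02 -4.69000e-01] 0.345
stand ['scene'] [ 4.86642e+02  2.87832e+02 -3.64000e-01] 0.297
```

```bash
cat >> h.py <<'E'
def crop(im,u,v,w,h,f,name):
    cv2.imwrite(name,cv2.resize(im[v:v+h,u:u+w],None,fx=f,fy=f,interpolation=cv2.INTER_CUBIC))
def uncrop(pts,u,v,f): return (np.array(pts)+.5)/f-.5+[u,v]
E
python3 - <<'E'
from h import *
from rig import viewer
c=viewer.camera_params('top')
P=back(c,uncrop([[48,173],[398,52],[440,167],[84,291]],190,205,4),26); print(P.round(1),P.mean(0), [np.linalg.norm(P[i]-P[(i+1)%4]).round(1) for i in range(4)])
for n,rs in (('top',[(355,215,45,40),(95,225,60,50),(225,145,35,40)]),('scene',[(155,130,40,45),(365,180,60,70),(235,230,40,45)])):
    im=cv2.imread(f'pics/{n}0.png')
    for i,r in enumerate(rs): crop(im,*r,10,f'pics/q_{n}{i}.png')
im=cv2.imread('pics/scene0.png'); crop(im,225,160,110,55,7,'pics/q_scene3.png')
E
```

```text
[[474.2 124.6  26. ]
 [526.9 -80.1  26. ]
 [459.3 -97.1  26. ]
 [407.  108.3  26. ]] [466.83898447  13.9149519   26.        ] [np.float64(211.3), np.float64(69.7), np.float64(211.9), np.float64(69.1)]
```

View pics/q_top0.png

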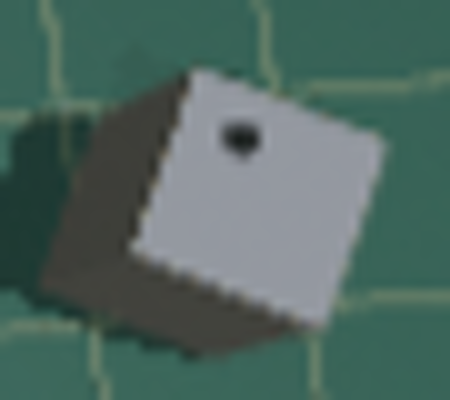

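View pics/q_scene0.png

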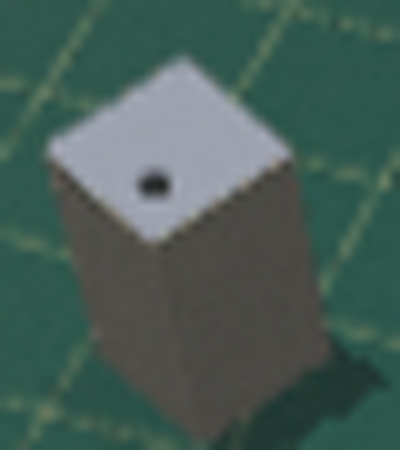

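View pics/q_scene3.png

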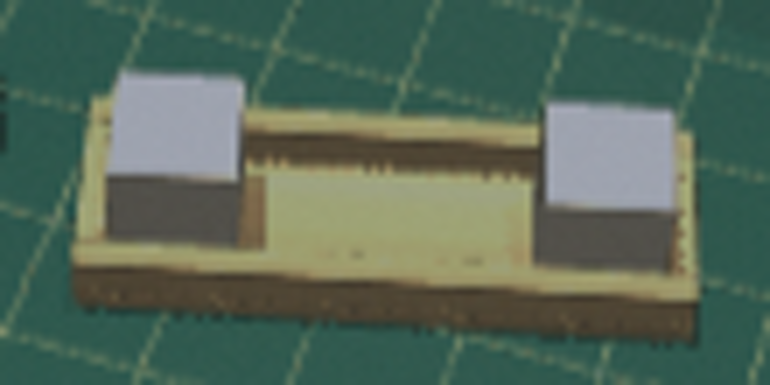

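View pics/q_top2.png

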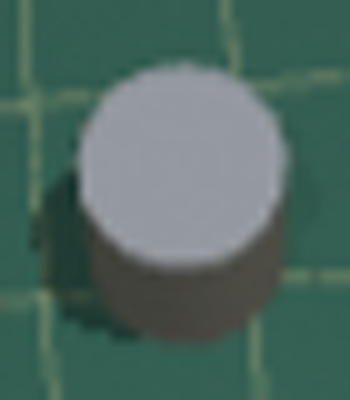

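View pics/q_scene2.png

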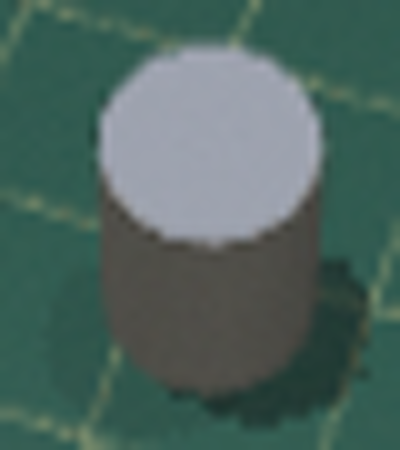

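```bash
python3 - <<'E'
from h import *
from rig import viewer
T=viewer.camera_params('top');S=viewer.camera_params('scene')
def sq(c,pts,u,v,f,z,n):
    P=back(c,uncrop(pts,u,v,f),z)
    e=[P[(i+1)%len(P)]-P[i] for i in range(len(P))]
    print(n,P.mean(0).round(1),[round(float(np.linalg.norm(a)),1) for a in e],[round(float(np.degrees(np.arctan2(a[1],a[0]))),1) for a in e])
sq(T,[(197,68),(387,145),(323,328),(130,247)],355,215,10,80,'sqT')
sq(S,[(182,55),(292,157),(155,243),(46,150)],155,130,10,80,'sqS')
sq(T,[(241,138)]*2,355,215,10,80,'spotT'); sq(S,[(154,184)]*2,155,130,10,80,'spotS')
sq(T,[(183,165)]*2,225,145,10,72,'rT'); sq(S,[(210,144)]*2,235,230,10,72,'rS')
sq(T,[[48,173],[398,52],[440,167],[84,291]],190,205,4,26,'formT')
sq(S,[[92,97],[692,130],[698,300],[73,263]],225,160,7,26,'formS')
sq(S,[[118,71],[244,77],[239,180],[107,175]],225,160,7,58,'endR S')
sq(S,[[545,102],[676,109],[674,208],[542,207]],225,160,7,58,'endL S')
E
```

```text
sqT [ 466.6 -265.8   80. ] [43.1, 42.5, 43.6, 42.2] [-117.6, 152.5, 61.9, -28.2]
sqS [ 469.3 -267.4   80. ] [45.5, 40.9, 42.3, 43.4] [60.9, -28.5, -116.0, 155.9]
spotT [ 479.4 -263.8   80. ] [0.0, 0.0] [0.0, 0.0]
spotS [ 480.4 -266.1   80. ] [0.0, 0.0] [0.0, 0.0]
rT [656.7  15.5  72. ] [0.0, 0.0] [0.0, 0.0]
rS [659.6  14.2  72. ] [0.0, 0.0] [0.0, 0.0]
formT [466.8  13.9  26. ] [211.3, 69.7, 211.9, 69.1] [-75.6, -165.9, 104.3, 13.6]
formS [469.2  12.4  26. ] [212.8, 73.0, 212.8, 72.2] [104.9, 15.1, -75.3, -165.0]
endR S [487.  -58.7  58. ] [43.4, 44.2, 44.3, 44.8] [105.5, 16.3, -73.8, -164.9]
endL S [452.   83.7  58. ] [44.8, 42.2, 44.1, 44.7] [105.0, 12.7, -71.6, -166.2]
```

View pics/q_top1.png

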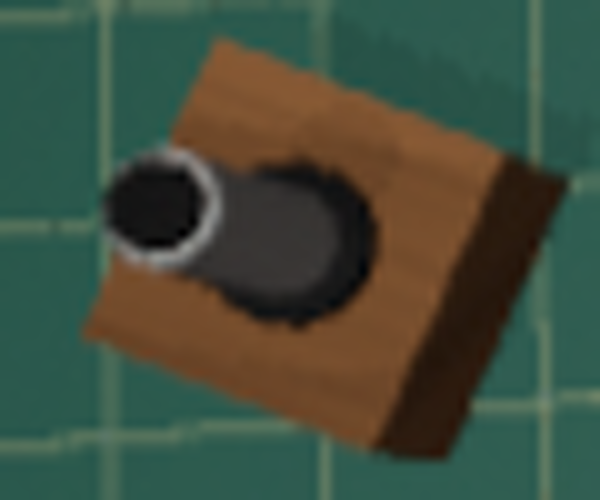

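View pics/q_scene1.png

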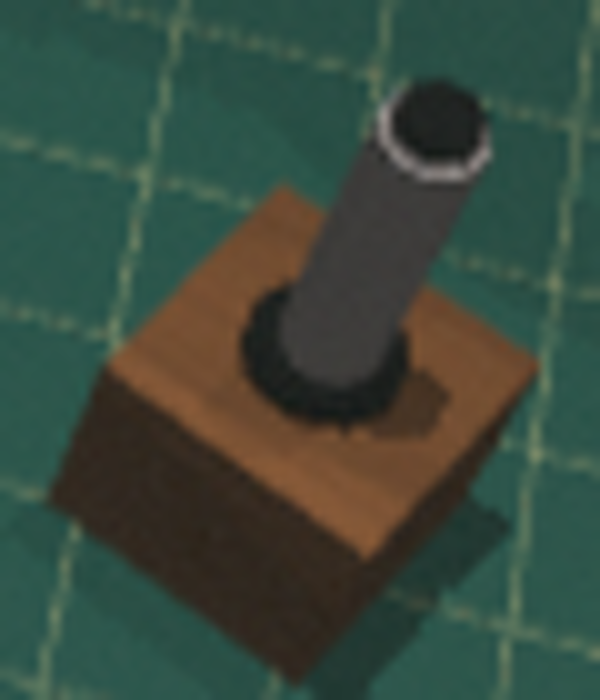

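```bash
cat >> h.py <<'E'
def to(x,y,z,yawdeg):
    from rig import status
    s=status.sense(); M=R.from_euler('xyz',s['tcp_rot']).as_matrix()
    G=(R.from_euler('z',yawdeg,degrees=True)*R.from_euler('x',np.pi)).as_matrix()
    d=M.T@(np.array([x,y,z])-s['eef_pos'])/1000; rv=R.from_matrix(M.T@G).as_rotvec()
    print('t',round(s['clock'],2),'pos',s['eef_pos'].round(1),'rpy',np.degrees(s['tcp_rot']).round(2),'F',s['contact_force'].round(1),'open',round(s['opening'],3))
    print('SHIFT',d.round(4).tolist(),'TURN',rv.round(4).tolist(),'rows',round(np.linalg.norm(d)/.0417,1),round(np.degrees(np.linalg.norm(rv))/7.16,1))
E
python3 - <<'E'
from h import *
from rig import viewer
T=viewer.camera_params('top');S=viewer.camera_params('scene')
p=lambda c,uv,u,v,f,z: print(back(c,uncrop([uv],u,v,f),z)[0].round(1))
p(T,(160,207),95,225,10,150); p(S,(435,128),365,180,10,151)
for c,q,u,v in((T,[(220,38),(507,158),(378,447),(83,334)],95,225),(S,[(285,188),(541,367),(368,560),(107,368)],365,180)):
    P=back(c,uncrop(q,u,v,10),60); print(P.round(0)[:,:2].tolist(),P.mean(0).round(1))
to(468,-266.6,200,-28.1)
E
```

```text
[482.  288.5 150. ]
[485.6 287.2 151. ]
[[529.0, 305.0], [497.0, 243.0], [437.0, 273.0], [467.0, 336.0]] [482.7 289.2  60. ]
[[439.0, 273.0], [470.0, 335.0], [532.0, 305.0], [501.0, 243.0]] [485.6 288.9  60. ]
t 1.1 pos [268.9 564.2 226.9] rpy [-180.     -0.     64.51] F [-0.3 -0.7 -0.1] open 0.997
SHIFT [-0.6643, 0.5372, 0.0269] TURN [-0.0, 0.0, 1.6164] rows 20.5 12.9
```

>>> send_rows(plan=[[[-0.0325, 0.0262, 0.0013], [0, 0, 0.079], 1], [[-0.065, 0.0525, 0.0026], [0, 0, 0.158], 1], [[-0.0975, 0.0787, 0.004], [0, 0, 0.237], 1], [[-0.13, 0.105, 0.0053], [0, 0, 0.316], 1], [[-0.1625, 0.131, 0.0066], [0, 0, 0.395], 1]], squeeze=50)

```text
clock: 1.52
eef_pos: [317.1, 359.9, 220.2]
tcp_rot: [3.142, -0.0, 0.728]
contact_force: [1.3, -0.7, 1.0]
opening: 0.999
```

```bash
python3 -c "
from h import *
to(468,-266.6,200,-28.1)"
```

```text
t 1.52 pos [317.1 359.9 220.2] rpy [ 1.80e+02 -1.00e-02  4.17e+01] F [ 1.3 -0.7  1. ] open 0.999
SHIFT [-0.3041, 0.5681, 0.0202] TURN [-0.0001, -0.0003, 1.2182] rows 15.5 9.7
```

>>> send_rows(plan=[[[-0.304, 0.568, 0.02], [0, 0, 1.218], 1], [[-0.304, 0.568, 0.02], [0, 0, 1.218], 1], [[-0.304, 0.568, 0.02], [0, 0, 1.218], 1], [[-0.304, 0.568, 0.02], [0, 0, 1.218], 1], [[-0.304, 0.568, 0.02], [0, 0, 1.218], 1]])

```text
clock: 1.93
eef_pos: [365.8, 157.4, 214.1]
tcp_rot: [-3.141, -0.001, 0.1]
contact_force: [0.3, -0.2, 0.7]
opening: 1.005
```

```bash
python3 -c "
from h import *
to(468,-266.6,200,-28.1)"
```

```text
t 1.93 pos [365.8 157.4 214.1] rpy [-1.7998e+02 -7.0000e-02  5.7500e+00] F [ 0.3 -0.2  0.7] open 1.005
SHIFT [0.0592, 0.4321, 0.014] TURN [-0.0007, -0.001, 0.5908] rows 10.5 4.7
```

>>> send_rows(plan=[[[0.059, 0.432, 0.014], [0, 0, 0.591], 1], [[0.059, 0.432, 0.014], [0, 0, 0.591], 1], [[0.059, 0.432, 0.014], [0, 0, 0.591], 1], [[0.059, 0.432, 0.014], [0, 0, 0.591], 1], [[0.059, 0.432, 0.014], [0, 0, 0.591], 1]])

```text
clock: 2.35
eef_pos: [414.5, -45.5, 207.6]
tcp_rot: [-3.14, -0.002, -0.497]
contact_force: [1.6, 0.2, 0.3]
opening: 0.998
```

```bash
python3 -c "
from h import *
to(468,-266.6,200,-28.1)"
```

```text
t 2.35 pos [414.5 -45.5 207.6] rpy [-1.7992e+02 -1.0000e-01 -2.8490e+01] F [1.6 0.2 0.3] open 0.998
SHIFT [0.1525, 0.1688, 0.0076] TURN [-0.0015, -0.0018, -0.0069] rows 5.5 0.1
```

>>> send_rows(plan=[[[0.028, 0.031, 0.002], [-0.0015, -0.0018, 0.007], 1], [[0.056, 0.062, 0.004], [-0.0015, -0.0018, 0.007], 1], [[0.084, 0.093, 0.006], [-0.0015, -0.0018, 0.007], 1], [[0.112, 0.124, 0.007], [-0.0015, -0.0018, 0.007], 1], [[0.137, 0.152, 0.0076], [-0.0015, -0.0018, 0.007], 1]])

```text
clock: 2.77
eef_pos: [462.4, -246.9, 200.0]
tcp_rot: [-3.142, -0.0, -0.505]
contact_force: [1.0, 0.4, 0.5]
opening: 1.002
```

```bash
python3 -c "
from h import *
from rig import viewer
to(468,-266.6,55,-28.1)
im=viewer.grab_frame('wrist');cv2.imwrite('pics/w1.png',im[:,:,::-1])
c=viewer.camera_params('wrist');print(proj(c,box(468,-266.6,np.radians(-28.1),44,44,0,80)).round(0).tolist())
"
```

```text
t 2.77 pos [ 462.4 -246.9  200. ] rpy [-1.800e+02 -3.000e-02 -2.893e+01] F [1.  0.4 0.5] open 1.002
SHIFT [0.0143, 0.0145, 0.1451] TURN [-0.0, -0.0005, -0.0144] rows 3.5 0.1
[[250.0, 188.0], [282.0, 188.0], [282.0, 157.0], [249.0, 157.0], [248.0, 212.0], [288.0, 211.0], [289.0, 172.0], [246.0, 173.0]]
```

View pics/w1.png

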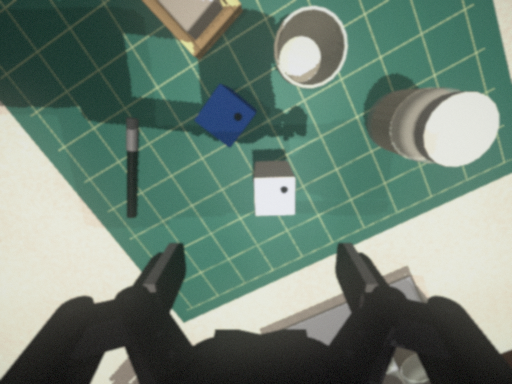

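The wrist view shows the white billet's top face spanning about (254–295, 176–216), with its spot at (285,189). I read the camera pose after the grab while the arm was still settling, so I'll retake it.

```bash
python3 -c "
from h import *
from rig import viewer
c=viewer.camera_params('wrist')
im=viewer.grab_frame('wrist');cv2.imwrite('pics/w2.png',im[:,:,::-1])
to(468,-266.6,55,-28.1)
print(proj(c,box(468,-266.6,np.radians(-28.1),44,44,0,80)).round(1).tolist())
crop(im[:,:,::-1],210,130,130,110,6,'pics/w2z.png')
"
```

```text
t 2.87 pos [ 463.8 -249.7  200.2] rpy [ 1.7993e+02 -1.7000e-01 -2.9100e+01] F [ 0.8  0.9 -0.4] open 1.002
SHIFT [0.0115, 0.0126, 0.1453] TURN [0.0012, -0.0029, -0.0175] rows 3.5 0.1
[[249.9, 188.5], [281.7, 187.9], [282.1, 156.6], [249.0, 157.1], [247.7, 211.7], [287.8, 211.1], [288.6, 172.3], [246.4, 173.0]]
```

View pics/w2z.png

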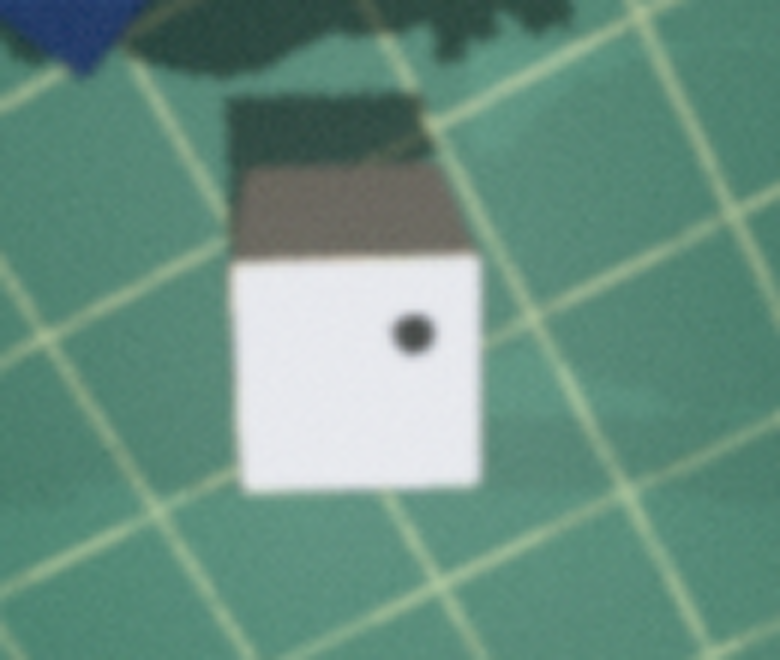

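```bash
python3 -c "
from h import *
from rig import viewer
c=viewer.camera_params('wrist')
P=back(c,uncrop([(233,260),(480,254),(481,486),(243,490),(413,333)],210,130,6),80)
print(P.round(1),P[:4].mean(0)); d=P[1]-P[0];print(np.degrees(np.arctan2(d[1],d[0])));d=P[2]-P[3];print(np.degrees(np.arctan2(d[1],d[0])))
to(468.5,-267.5,54,-28.1)
"
```

```text
[[ 459.8 -234.2   80. ]
 [ 497.7 -254.1   80. ]
 [ 478.  -293.2   80. ]
 [ 439.7 -272.7   80. ]
 [ 480.8 -261.2   80. ]] [ 468.78788793 -263.55584159   80.        ]
-27.750959135957807
-28.17540284885268
t 2.87 pos [ 463.8 -249.7  200.2] rpy [ 1.7993e+02 -1.7000e-01 -2.9100e+01] F [ 0.8  0.9 -0.4] open 1.002
SHIFT [0.0123, 0.0131, 0.1463] TURN [0.0012, -0.0029, -0.0175] rows 3.5 0.1
```

>>> send_rows(plan=[[[0.0125, 0.013, 0.03], [0.0012, -0.003, -0.0175], 1], [[0.0125, 0.013, 0.06], [0.0012, -0.003, -0.0175], 1], [[0.0125, 0.013, 0.09], [0.0012, -0.003, -0.0175], 1], [[0.0125, 0.013, 0.12], [0.0012, -0.003, -0.0175], 1], [[0.0125, 0.013, 0.146], [0.0012, -0.003, -0.0175], 1]])

```text
clock: 3.28
eef_pos: [468.2, -267.0, 52.6]
tcp_rot: [-3.141, 0.001, -0.491]
contact_force: [0.8, 0.8, -0.1]
opening: 1.0
```

```bash
python3 -c "
from h import *
to(469,-267.0,54,-28.1)
"
```

```text
t 3.28 pos [ 468.2 -267.    52.6] rpy [-1.7999e+02  5.0000e-02 -2.8110e+01] F [ 0.8  0.8 -0.1] open 1.0
SHIFT [0.0007, -0.0004, -0.0014] TURN [-0.0002, 0.0008, -0.0002] rows 0.0 0.0
```

>>> send_rows(plan=[[[0.0007, -0.0004, -0.0014], [0, 0.0008, 0], -0.2], [[0.0007, -0.0004, -0.0014], [0, 0.0008, 0], -0.4], [[0.0007, -0.0004, -0.0014], [0, 0.0008, 0], -0.6], [[0.0007, -0.0004, -0.0014], [0, 0.0008, 0], -0.8], [[0.0007, -0.0004, -0.0014], [0, 0.0008, 0], -1]], squeeze=50)

```text
clock: 3.7
eef_pos: [470.1, -267.4, 56.0]
tcp_rot: [-3.141, -0.003, -0.491]
contact_force: [-0.7, 1.3, 4.2]
opening: 0.503
```

```bash
python3 -c "
from h import *
to(469,-267.0,54,-28.1)
"
```

```text
t 3.7 pos [ 470.1 -267.4   56. ] rpy [-1.7999e+02 -1.6000e-01 -2.8100e+01] F [-0.7  1.3  4.2] open 0.503
SHIFT [-0.0011, 0.0001, 0.002] TURN [-0.0001, -0.0028, -0.0001] rows 0.1 0.0
```

>>> send_rows(plan=[[[-0.001, 0, -0.008], [0, -0.0028, 0], -1], [[-0.001, 0, -0.02], [0, -0.0028, 0], -1], [[-0.001, 0, -0.045], [0, -0.0028, 0], -1], [[-0.001, 0, -0.075], [0, -0.0028, 0], -1], [[-0.001, 0, -0.1], [0, -0.0028, 0], -1]])

```text
clock: 4.12
eef_pos: [469.1, -266.9, 159.0]
tcp_rot: [-3.142, -0.001, -0.49]
contact_force: [0.9, -0.1, -3.1]
opening: 0.502
```

```bash
python3 -c "
from h import *
to(475.9,-12.4,165,14.9)
"
```

```text
t 4.12 pos [ 469.1 -266.9  159. ] rpy [-1.80e+02 -8.00e-02 -2.81e+01] F [ 0.9 -0.1 -3.1] open 0.502
SHIFT [-0.1139, -0.2277, -0.0061] TURN [0.0005, -0.0014, -0.7505] rows 6.1 6.0
```

>>> send_rows(plan=[[[-0.012, -0.024, -0.002], [0, 0, -0.08], -1], [[-0.03, -0.06, -0.005], [0, 0, -0.2], -1], [[-0.048, -0.096, -0.006], [0, 0, -0.32], -1], [[-0.066, -0.132, -0.006], [0, 0, -0.44], -1], [[-0.083, -0.166, -0.006], [0, 0, -0.55], -1]])

```text
clock: 4.53
eef_pos: [474.0, -79.7, 166.7]
tcp_rot: [3.141, -0.003, 0.065]
contact_force: [0.7, -0.4, -2.9]
opening: 0.502
```

```bash
python3 -c "
from h import *
to(475.9,-12.4,165,14.9)
"
```

```text
t 4.53 pos [474.  -79.7 166.7] rpy [179.94  -0.19   3.71] F [ 0.7 -0.4 -2.9] open 0.502
SHIFT [0.0062, -0.0671, 0.0016] TURN [0.0014, -0.0032, -0.1952] rows 1.6 1.6
```

>>> send_rows(plan=[[[0.002, -0.022, 0.001], [0, -0.003, -0.07], -1], [[0.004, -0.044, 0.002], [0.001, -0.003, -0.13], -1], [[0.0062, -0.061, 0.002], [0.001, -0.003, -0.185], -1], [[0.0062, -0.067, 0.002], [0.001, -0.003, -0.195], -1], [[0.0062, -0.067, 0.002], [0.001, -0.003, -0.195], -1]])

```text
clock: 4.95
eef_pos: [476.0, -11.4, 165.8]
tcp_rot: [3.141, -0.001, 0.261]
contact_force: [0.1, -0.9, -2.9]
opening: 0.504
```

```bash
python3 -c "
from h import *
from rig import viewer
for n in ('wrist','top','scene'):
  c=viewer.camera_params(n)
  im=viewer.grab_frame(n)[:,:,::-1];cv2.imwrite('pics/%s3.png'%n,im)
  if n=='wrist':
    import pickle; pickle.dump(c,open('w3.pkl','wb'))
to(475.9,-12.4,165,14.9)
"
```

```text
t 5.1 pos [475.9 -13.2 165.2] rpy [ 1.7995e+02 -4.0000e-02  1.4810e+01] F [-0.4 -0.3 -3.6] open 0.499
SHIFT [0.0002, -0.0008, 0.0002] TURN [0.0009, -0.0007, -0.0016] rows 0.0 0.0
```

View pics/wrist3.png

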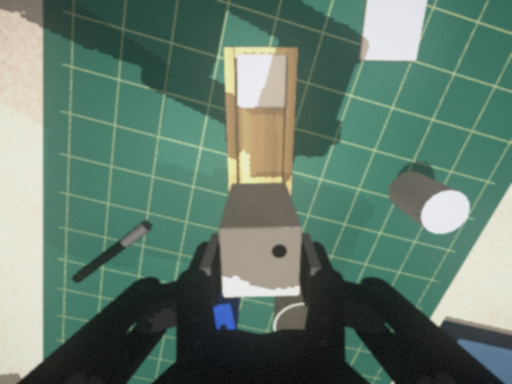

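View pics/scene3.png

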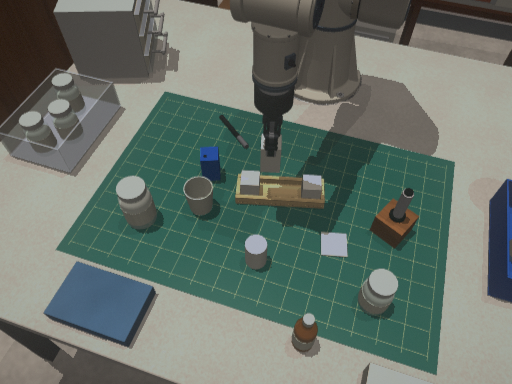

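```bash
python3 -c "
from h import *
import pickle
c=pickle.load(open('w3.pkl','rb'))
print('pred held',proj(c,box(475.9,-13,np.radians(14.85),44,44,109.2,189.2)).round(1).tolist())
print('pred form rim',proj(c,box(469.3,12.5,np.radians(14.9),72,214,0,26)).round(1).tolist()[4:])
print('pred form in',proj(c,box(469.3,12.5,np.radians(14.9),52,194,8,26)).round(1).tolist())
im=cv2.imread('pics/wrist3.png'); crop(im,205,35,110,155,5,'pics/w3z.png'); crop(im,205,170,110,130,5,'pics/w3y.png')
"
```

```text
pred held [[233.2, 231.3], [284.5, 231.4], [286.2, 182.4], [231.5, 182.3], [220.0, 297.3], [297.0, 297.3], [301.0, 228.1], [216.0, 228.0]]
pred form rim [[229.9, 242.2], [288.5, 242.2], [296.4, 46.5], [221.8, 46.4]]
pred form in [[238.9, 228.2], [279.5, 228.1], [284.1, 60.5], [234.2, 60.5], [237.8, 235.0], [280.6, 234.9], [285.7, 58.0], [232.5, 57.9]]
```

View pics/w3z.png

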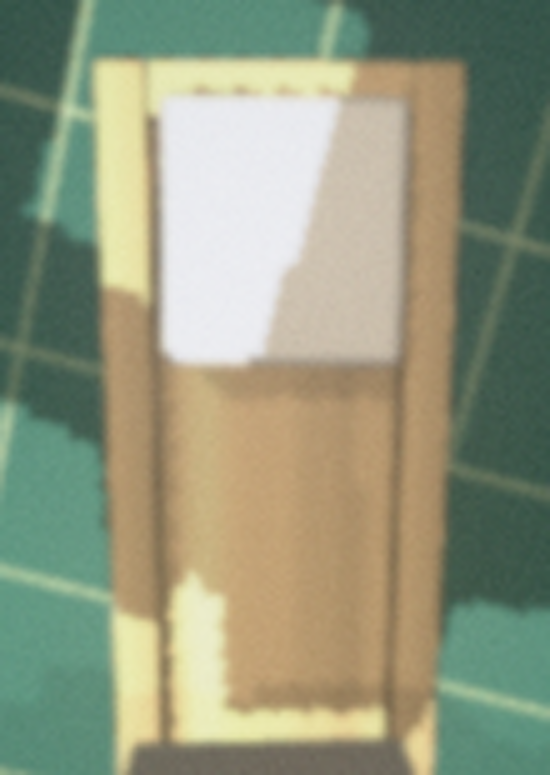

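View pics/w3y.png

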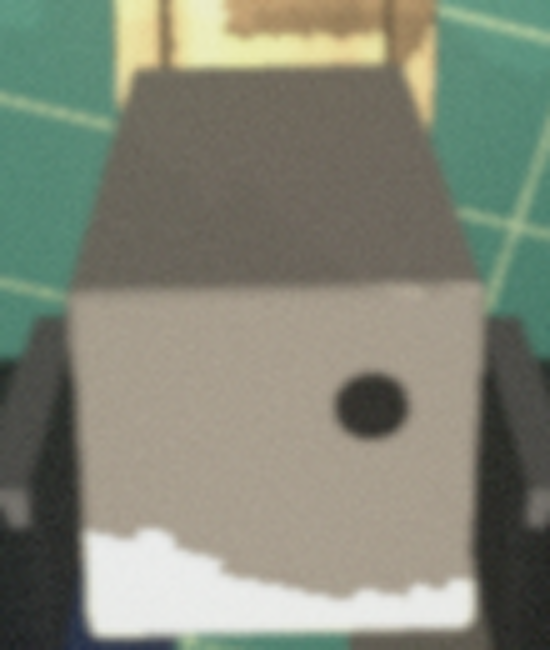

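The wrist view shows the held billet's front lower edge at about (232–285, 183.5) and the form's far edge at (224–298, 47). The form sits about 1.5–2 mm to +tool x, and the billet is turned about 1.3° relative to it. I'll correct both on the way down.

>>> send_rows(plan=[[[0.0015, -0.002, 0.01], [0.001, -0.001, 0.018], -1], [[0.0015, -0.002, 0.03], [0.001, -0.001, 0.018], -1], [[0.0015, -0.002, 0.05], [0.001, -0.001, 0.018], -1], [[0.0015, -0.002, 0.064], [0.001, -0.001, 0.018], -1], [[0.0015, -0.002, 0.07], [0.001, -0.001, 0.018], -1]])

```text
clock: 5.52
eef_pos: [475.5, -11.6, 92.8]
tcp_rot: [-3.141, 0.003, 0.238]
contact_force: [-0.2, 1.0, -4.1]
opening: 0.505
```

```bash
python3 -c "
from h import *
from rig import viewer
import pickle
for n in ('wrist','top','scene'):
  c=viewer.camera_params(n)
  im=viewer.grab_frame(n)[:,:,::-1];cv2.imwrite('pics/%s4.png'%n,im)
  if n=='wrist': pickle.dump(c,open('w4.pkl','wb'))
  if n=='scene': crop(im,215,115,120,105,6,'pics/s4z.png')
  if n=='top': crop(im,190,190,120,95,6,'pics/t4z.png')
to(475.9,-12.4,64,14.9)
"
```

```text
t 5.67 pos [476.7 -11.4  94.8] rpy [-1.7998e+02  8.0000e-02  1.3690e+01] F [ 1.   0.4 -2.8] open 0.504
SHIFT [-0.001, 0.0008, 0.0308] TURN [-0.0004, 0.0014, -0.0211] rows 0.7 0.2
```

View pics/wrist4.png

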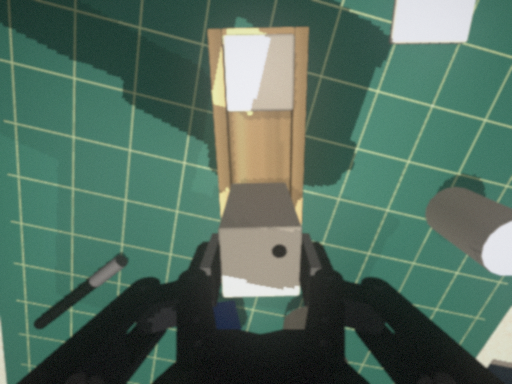

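View pics/s4z.png

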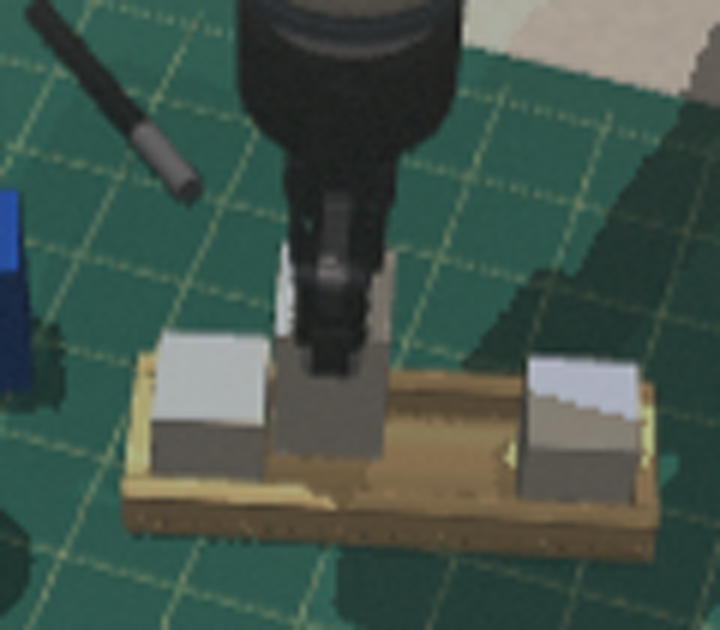

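```bash
python3 -c "
from h import *
import pickle
c=pickle.load(open('w4.pkl','rb'))
im=cv2.imread('pics/wrist4.png'); crop(im,195,15,125,190,4,'pics/w4z.png')
for x in(469.3,471):
  print(proj(c,box(x,12.5,np.radians(14.9),72,214,0,26)).round(1).tolist()[4:])
print(proj(c,box(476.7,-11.4,np.radians(14.9),44,44,38.8,119)).round(1).tolist())
from rig import viewer
S=viewer.camera_params('scene')
print('scene pred held', ((proj(S,box(476.7,-11.4,np.radians(14.9),44,44,38.8,119))-[215,115]+.5)*6-.5).round(0).tolist())
"
```

```text
[[224.8, 281.4], [299.3, 280.1], [307.0, 25.4], [204.8, 28.2]]
[[226.5, 281.8], [301.0, 280.5], [309.3, 26.1], [207.1, 28.8]]
[[235.9, 231.8], [287.8, 230.8], [288.4, 181.0], [232.9, 182.2], [223.0, 299.3], [301.6, 298.0], [304.1, 227.0], [217.1, 228.7]]
scene pred held [[280.0, 371.0], [274.0, 459.0], [385.0, 465.0], [389.0, 377.0], [283.0, 242.0], [276.0, 332.0], [395.0, 339.0], [399.0, 248.0]]
```

View pics/w4z.png

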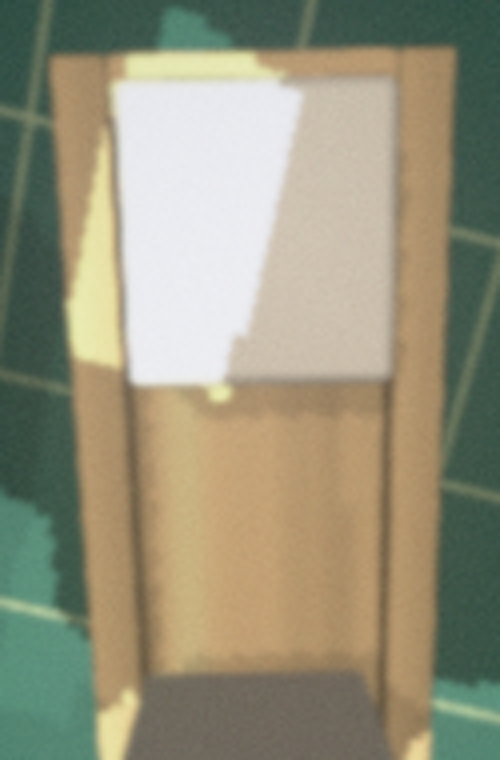

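View pics/t4z.png

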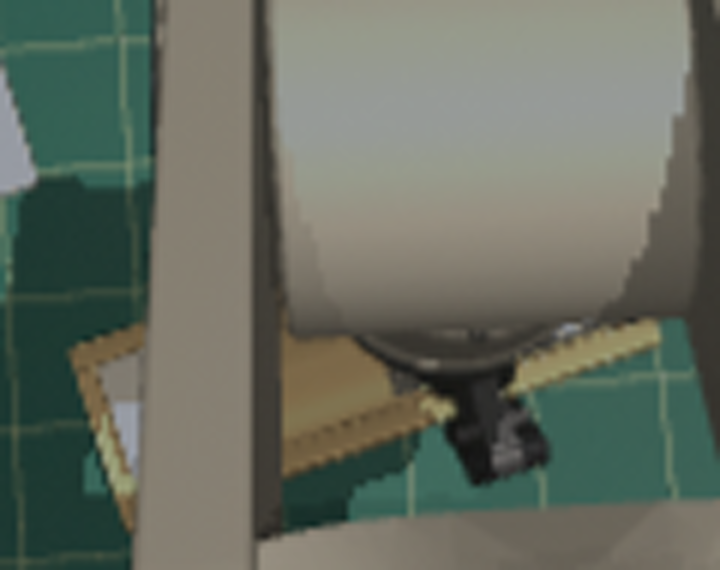

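```bash
python3 -c "
from h import *
im=cv2.imread('pics/wrist4.png'); crop(im,205,170,110,135,5,'pics/w4y.png')
"
```

```text
(no output)
```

View pics/w4y.png

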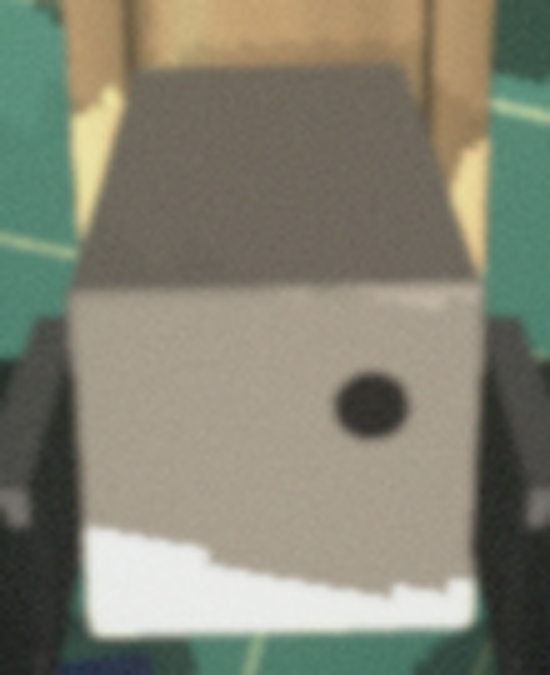

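>>> send_rows(plan=[[[0.001, 0, 0.001], [0, 0.005, 0], -1], [[0.0018, 0, 0.007], [0, 0.009, 0], -1], [[0.0018, 0, 0.016], [0, 0.009, 0], -1], [[0.0018, 0, 0.022], [0, 0.009, 0], -1], [[0.0018, 0, 0.0255], [0, 0.009, 0], -1]])

```text
clock: 6.08
eef_pos: [478.0, -10.9, 68.4]
tcp_rot: [-3.141, -0.007, 0.239]
contact_force: [-0.9, 0.5, -3.6]
opening: 0.505
```

```bash
python3 -c "
from h import *
from rig import viewer
c=viewer.camera_params('wrist')
im=viewer.grab_frame('wrist')[:,:,::-1];cv2.imwrite('pics/wrist5.png',im); crop(im,185,100,140,100,5,'pics/w5z.png')
to(475.9,-12.4,64,14.9)
"
```

```text
t 6.13 pos [477.6 -10.9  68. ] rpy [-179.95   -0.34   13.7 ] F [ 0.   0.  -3.2] open 0.505
SHIFT [-0.0021, 0.0011, 0.004] TURN [-0.0008, -0.0059, -0.021] rows 0.1 0.2
```

View pics/w5z.png

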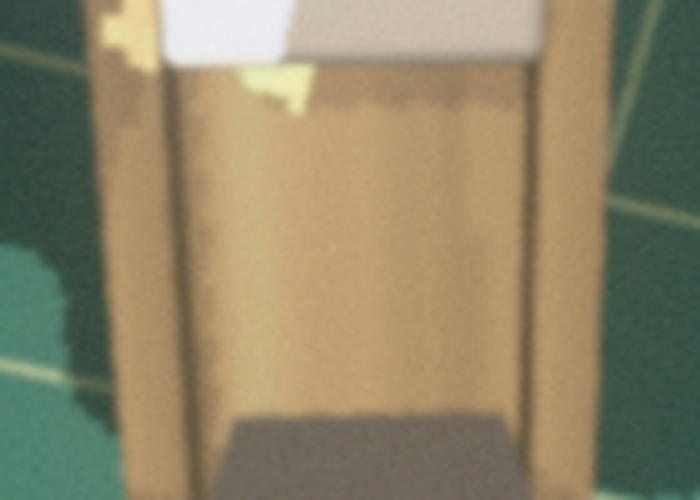

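The billet is inside the walls, with its lower edge at columns 235–498 of the crop and the floor at about 200–522. I'll lower it slowly to contact.

>>> send_rows(plan=[[[0, 0, 0.001], [0, 0, 0], -1], [[0, 0, 0.002], [0, 0, 0], -1], [[0, 0, 0.003], [0, 0, 0], -1], [[0, 0, 0.0035], [0, 0, 0], -1], [[0, 0, 0.004], [0, 0, 0], -1]])

```text
clock: 6.55
eef_pos: [477.8, -10.9, 64.1]
tcp_rot: [-3.141, -0.006, 0.239]
contact_force: [0.4, 0.0, -3.2]
opening: 0.507
```

>>> send_rows(plan=[[[0, 0, 0.0005], [0, 0, 0], -1], [[0, 0, 0.001], [0, 0, 0], -1], [[0, 0, 0.0015], [0, 0, 0], -1], [[0, 0, 0.002], [0, 0, 0], -1], [[0, 0, 0.002], [0, 0, 0], -1]])

```text
clock: 6.97
eef_pos: [477.9, -11.0, 63.8]
tcp_rot: [-3.141, -0.006, 0.239]
contact_force: [-8.7, -0.1, 25.3]
opening: 0.502
```

>>> send_rows(plan=[[[0, 0, -0.0002], [0, 0, 0], -1], [[0, 0, -0.0002], [0, 0, 0], -1], [[0, 0, -0.0002], [0, 0, 0], 0.2], [[0, 0, -0.0002], [0, 0, 0], 0.5], [[0, 0, -0.0002], [0, 0, 0], 0.7]])

```text
clock: 7.38
eef_pos: [478.1, -11.0, 64.0]
tcp_rot: [-3.141, -0.007, 0.239]
contact_force: [-0.3, -0.8, 0.4]
opening: 0.845
```

```bash
python3 -c "
from h import *
to(659.5,14.3,150,14.9)
"
```

```text
t 7.38 pos [478.1 -11.   64. ] rpy [-179.97   -0.38   13.7 ] F [-0.3 -0.8  0.4] open 0.845
SHIFT [0.1828, 0.0184, -0.0848] TURN [-0.0005, -0.0066, -0.021] rows 4.9 0.2
```

Lift straight up, then view.

>>> send_rows(plan=[[[0, 0, -0.015], [0, 0, 0], 1], [[0, 0, -0.04], [0, 0, 0], 1], [[0, 0, -0.075], [0, 0, 0], 1], [[0, 0, -0.11], [0, -0.006, -0.01], 1], [[0.01, 0, -0.13], [0, -0.006, -0.02], 1]])

```text
clock: 7.8
eef_pos: [486.9, -9.1, 197.2]
tcp_rot: [3.141, -0.002, 0.259]
contact_force: [1.9, 0.4, 0.1]
opening: 0.994
```

```bash
python3 -c "
from h import *
from rig import viewer
c=viewer.camera_params('scene')
im=viewer.grab_frame('scene')[:,:,::-1];cv2.imwrite('pics/scene6.png',im); crop(im,215,115,120,105,6,'pics/s6z.png')
to(659.5,14.3,160,14.9)
"
```

```text
t 7.85 pos [491.5  -8.7 200.3] rpy [179.89  -0.53  14.9 ] F [3.9 0.9 3.2] open 0.997
SHIFT [0.1679, 0.0209, 0.0419] TURN [0.0019, -0.0093, 0.0] rows 4.2 0.1
```

View pics/s6z.png

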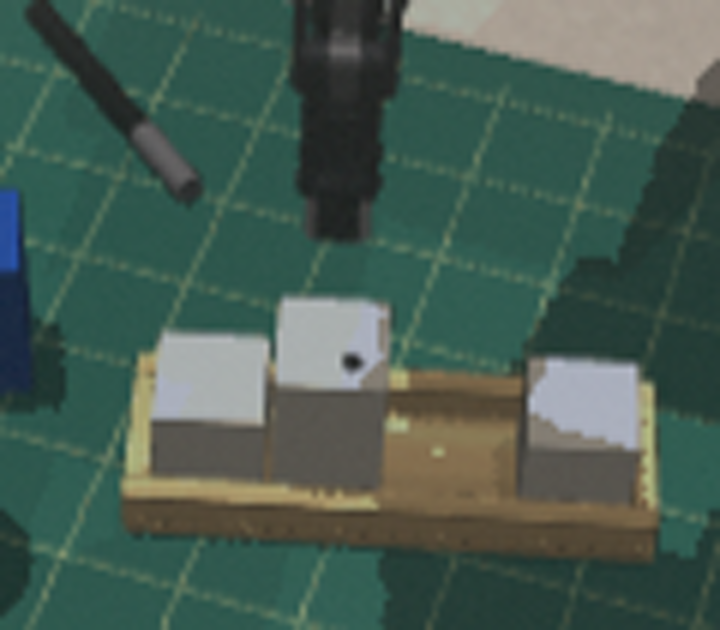

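>>> send_rows(plan=[[[0.035, 0.0042, 0.006], [0.001, -0.009, 0], 1], [[0.07, 0.0084, 0.016], [0.001, -0.009, 0], 1], [[0.105, 0.0126, 0.026], [0.001, -0.009, 0], 1], [[0.14, 0.0168, 0.036], [0.001, -0.009, 0], 1], [[0.168, 0.021, 0.042], [0.001, -0.009, 0], 1]])

```text
clock: 8.27
eef_pos: [661.5, 14.8, 158.2]
tcp_rot: [3.141, 0.0, 0.26]
contact_force: [0.2, -0.4, -0.5]
opening: 0.999
```

>>> send_rows(plan=[[[0, 0, 0], [0, 0, 0], 1], [[0, 0, 0], [0, 0, 0], 1], [[0, 0, 0], [0, 0, 0], 1], [[0, 0, 0], [0, 0, 0], 1], [[0, 0, 0], [0, 0, 0], 1]])

```text
clock: 8.68
eef_pos: [660.6, 14.6, 158.7]
tcp_rot: [3.141, 0.0, 0.26]
contact_force: [-0.6, 0.5, -0.0]
opening: 0.998
```

```bash
python3 -c "
from h import *
from rig import viewer
c=viewer.camera_params('wrist')
im=viewer.grab_frame('wrist')[:,:,::-1];cv2.imwrite('pics/wrist7.png',im)
to(659.8,14.3,52,14.9)
t=np.linspace(0,2*np.pi,200); print(proj(c,[659.8,14.3,72]))
"
```

```text
t 8.73 pos [660.8  14.6 158.9] rpy [ 1.7995e+02 -2.0000e-02  1.4900e+01] F [-0.1  0.9 -0.1] open 0.999
SHIFT [-0.0011, -0.0001, 0.1069] TURN [0.0008, -0.0003, -0.0] rows 2.6 0.0
[[258.68719222 193.76958204]]
```

View pics/wrist7.png

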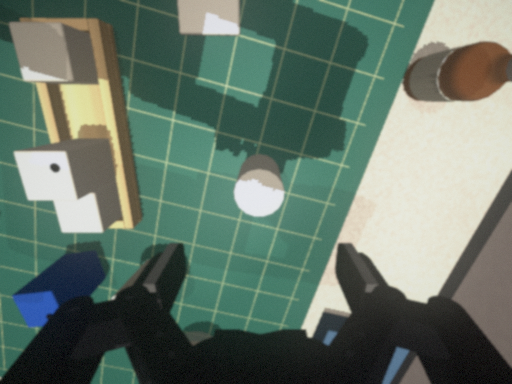

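The round billet's top is centred at about (259,192), within 2 px of the prediction. I'll descend.

>>> send_rows(plan=[[[-0.001, -0.001, 0.025], [0.0008, 0, 0], 1], [[-0.001, -0.001, 0.055], [0.0008, 0, 0], 1], [[-0.001, -0.001, 0.085], [0.0008, 0, 0], 1], [[-0.001, -0.001, 0.102], [0.0008, 0, 0], 1], [[-0.001, -0.001, 0.106], [0.0008, 0, 0], 1]])

```text
clock: 9.15
eef_pos: [657.0, 15.0, 50.0]
tcp_rot: [-3.141, 0.004, 0.26]
contact_force: [0.1, -0.1, -0.5]
opening: 1.0
```

>>> send_rows(plan=[[[0, 0, 0], [0, 0, 0], 0.4], [[0, 0, 0], [0, 0, 0], 0.2], [[0, 0, 0], [0, 0, 0], 0], [[0, 0, 0], [0, 0, 0], -0.5], [[0, 0, 0], [0, 0, 0], -1]])

```text
clock: 9.57
eef_pos: [658.3, 15.1, 52.1]
tcp_rot: [-3.141, 0.001, 0.26]
contact_force: [-0.3, -0.5, 6.9]
opening: 0.54
```

>>> send_rows(plan=[[[0, 0, 0], [0, 0, 0], -1], [[0, 0, 0], [0, 0, 0], -1], [[0, 0, -0.002], [0, 0, 0], -1], [[0, 0, -0.008], [0, 0, 0], -1], [[0, 0, -0.02], [0, 0, 0], -1]])

```text
clock: 9.98
eef_pos: [657.0, 15.0, 71.2]
tcp_rot: [-3.141, 0.004, 0.26]
contact_force: [-1.0, -0.5, -3.2]
opening: 0.539
```

```bash
python3 -c "
from h import *
to(463.2,35.4,180,14.9)
"
```

```text
t 9.98 pos [657.   15.   71.2] rpy [-179.94    0.25   14.89] F [-1.  -0.5 -3.2] open 0.539
SHIFT [-0.1825, -0.0696, -0.1079] TURN [-0.0011, 0.0043, -0.0002] rows 5.4 0.0
```

>>> send_rows(plan=[[[-0.01, -0.004, -0.03], [0, 0.004, 0], -1], [[-0.035, -0.013, -0.06], [0, 0.004, 0], -1], [[-0.065, -0.025, -0.085], [0, 0.004, 0], -1], [[-0.1, -0.038, -0.1], [0, 0.004, 0], -1], [[-0.135, -0.0515, -0.105], [0, 0.004, 0], -1]])

```text
clock: 10.4
eef_pos: [514.2, 30.3, 180.4]
tcp_rot: [-3.142, -0.005, 0.26]
contact_force: [-0.2, 0.9, -2.8]
opening: 0.538
```

```bash
python3 -c "
from h import *
to(465.2,35.8,160,14.9)
"
```

```text
t 10.4 pos [514.2  30.3 180.4] rpy [-180.     -0.28   14.88] F [-0.2  0.9 -2.8] open 0.538
SHIFT [-0.046, -0.0179, 0.0202] TURN [-0.0001, -0.0049, -0.0004] rows 1.3 0.0
```

>>> send_rows(plan=[[[-0.02, -0.008, 0.006], [0, -0.005, 0], -1], [[-0.036, -0.014, 0.014], [0, -0.005, 0], -1], [[-0.046, -0.018, 0.02], [0, -0.005, 0], -1], [[-0.046, -0.018, 0.02], [0, -0.005, 0], -1], [[-0.046, -0.018, 0.02], [0, -0.005, 0], -1]])

```text
clock: 10.82
eef_pos: [465.4, 35.9, 161.1]
tcp_rot: [3.141, -0.001, 0.26]
contact_force: [0.9, -0.9, -3.1]
opening: 0.536
```

```bash
python3 -c "
from h import *
from rig import viewer
import pickle
for n in ('wrist','scene'):
  c=viewer.camera_params(n)
  im=viewer.grab_frame(n)[:,:,::-1];cv2.imwrite('pics/%s8.png'%n,im)
  if n=='wrist': pickle.dump(c,open('w8.pkl','wb')); crop(im,190,35,130,150,5,'pics/w8z.png')
  else: crop(im,215,105,120,115,6,'pics/s8z.png')
to(465.2,35.8,60,14.9)
"
```

```text
t 10.92 pos [466.8  35.9 161.2] rpy [ 1.7998e+02 -1.2000e-01  1.4880e+01] F [-0.1  0.5 -3.2] open 0.54
SHIFT [-0.0018, -0.0004, 0.1012] TURN [0.0004, -0.0021, -0.0004] rows 2.4 0.0
```

View pics/wrist8.png

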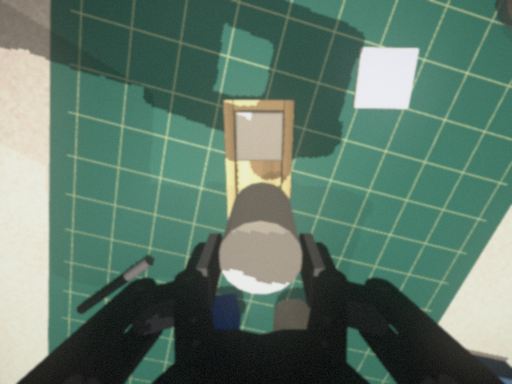

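View pics/s8z.png

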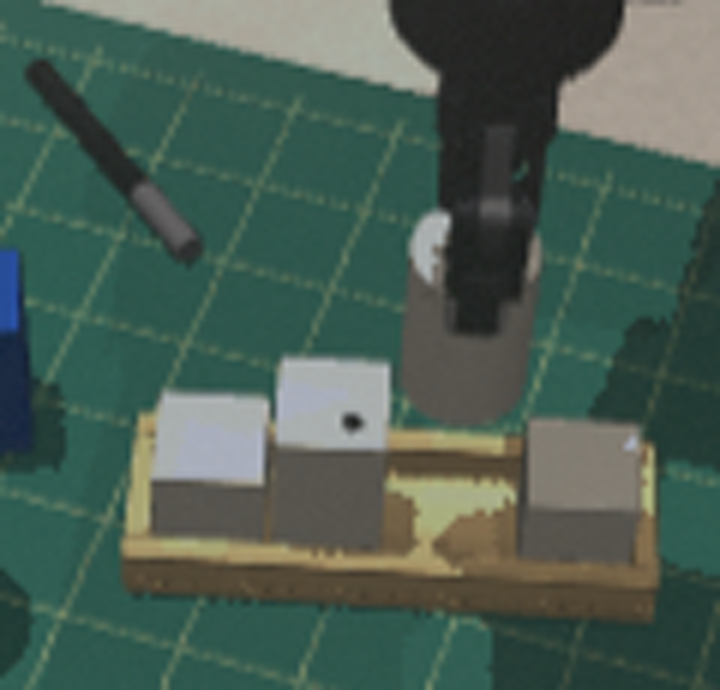

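```bash
python3 -c "
from h import *
from rig import viewer
import pickle
S=viewer.camera_params('scene'); b=lambda uv,z: back(S,uncrop([uv],215,105,6),z)[0]
yh=np.array([-.2566,.9665,0]); xh=np.array([.9665,.2566,0]); o=np.array([469.3,12.5,0])
f=lambda P:(round(float((P-o)@xh),1),round(float((P-o)@yh),1))
for nm,uv,z in [('sq tfl',(275,448),88),('sq tfr',(386,448),88),('sq tbl',(279,355),88),('sq tbr',(391,358),88),('sq bfr',(382,549),8),('endA tfl',(520,508),58),('endA tbl',(527,418),58),('endA bfl',(516,556),8),('spot',(352,422),88)]: print(nm,f(b(uv,z)))
print('TCP',f(np.array([466.8,35.9,0])))
c=cyl(466.8,35.9,24,109,181); m=proj(S,c); m=(m-[215,105]+.5)*6-.5; print('pred round bottom',m[:40].min(0),m[:40].max(0),'top',m[40:].min(0),m[40:].max(0))
c8=pickle.load(open('w8.pkl','rb')); im=cv2.imread('pics/wrist8.png')
m=(proj(c8,c)-[190,35]+.5)*5-.5; print('wrist pred bottom',m[:40].min(0),m[:40].max(0),'top',m[40:].min(0),m[40:].max(0))
print('rim pred',((proj(c8,box(469.3,12.5,np.radians(14.9),72,214,0,26))-[190,35]+.5)*5-.5)[4:].round(0).tolist())
"
```

```text
sq tfl (25.4, -47.0)
sq tfr (22.4, -4.8)
sq tbl (-20.4, -48.2)
sq tbr (-22.0, -4.5)
sq bfr (12.8, -3.0)
endA tfl (25.0, 48.9)
endA tbl (-19.7, 51.4)
endA bfl (12.5, 51.6)
spot (10.8, -18.3)
TCP (3.6, 23.3)
pred round bottom [401.1183813  330.17663453] [527.98919826 428.95478103] top [411.54665472 201.3275227 ] [546.46873401 302.46450922]
wrist pred bottom [209.91925362 728.30184297] [ 504.89951141 1000.87219853] top [144.49522528 925.31254743] [ 576.77317596 1298.01759344]
rim pred [[199.0, 1216.0], [483.0, 1216.0], [516.0, 325.0], [159.0, 325.0]]
```

View pics/w8z.png

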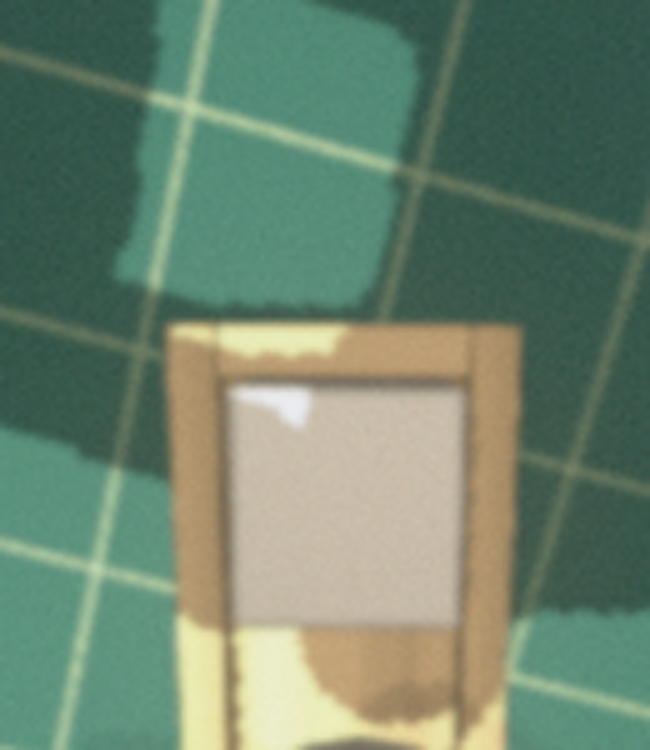

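```bash
python3 -c "
from h import *
im=cv2.imread('pics/wrist8.png'); crop(im,200,155,120,145,5,'pics/w8y.png')
"
```

```text
(no output)
```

View pics/w8y.png

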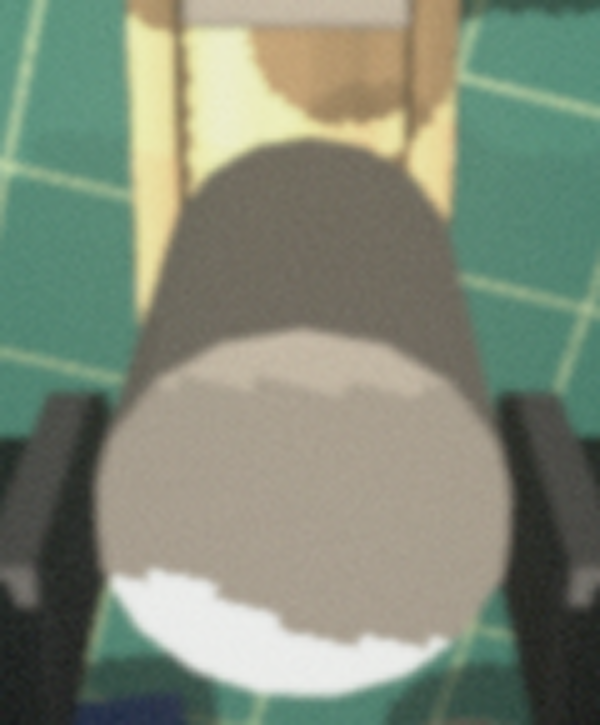

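>>> send_rows(plan=[[[-0.002, 0, 0.002], [0, -0.002, 0], -1], [[-0.0033, 0, 0.012], [0, -0.002, 0], -1], [[-0.0033, 0, 0.025], [0, -0.002, 0], -1], [[-0.0033, 0, 0.038], [0, -0.002, 0], -1], [[-0.0033, 0, 0.046], [0, -0.002, 0], -1]])

```text
clock: 11.33
eef_pos: [463.2, 34.9, 113.5]
tcp_rot: [3.141, 0.001, 0.259]
contact_force: [0.0, -0.6, -3.1]
opening: 0.538
```

```bash
python3 -c "
from h import *
from rig import viewer
import pickle
for n in ('wrist','scene'):
  c=viewer.camera_params(n)
  im=viewer.grab_frame(n)[:,:,::-1];cv2.imwrite('pics/%s9.png'%n,im)
  if n=='wrist': pickle.dump(c,open('w9.pkl','wb')); crop(im,190,75,130,150,5,'pics/w9z.png')
  else: crop(im,215,105,120,115,6,'pics/s9z.png')
to(465.2,35.8,60,14.9)
"
```

```text
t 11.43 pos [462.7  34.9 113.5] rpy [-179.99    0.18   14.87] F [-0.2  0.4 -3.4] open 0.539
SHIFT [0.0028, -0.0002, 0.0535] TURN [-0.0002, 0.0031, -0.0005] rows 1.3 0.0
```

View pics/w9z.png

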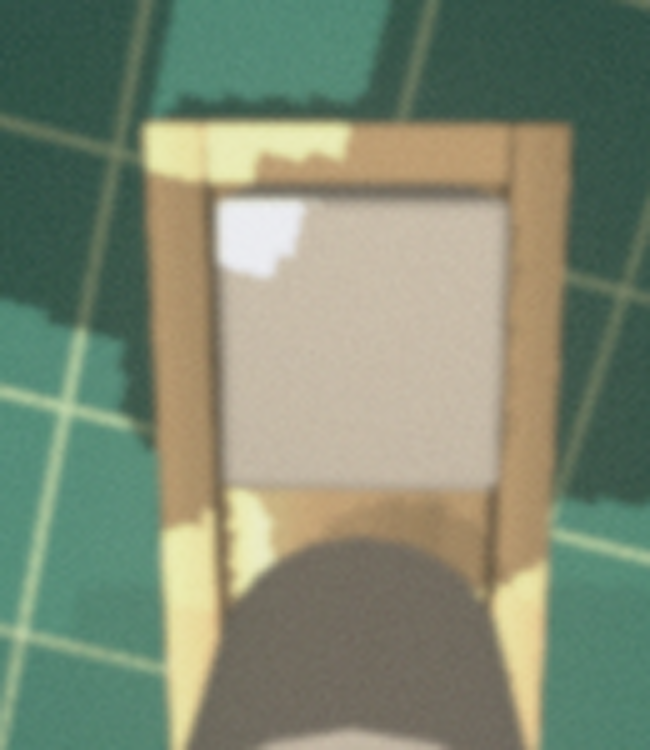

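View pics/s9z.png

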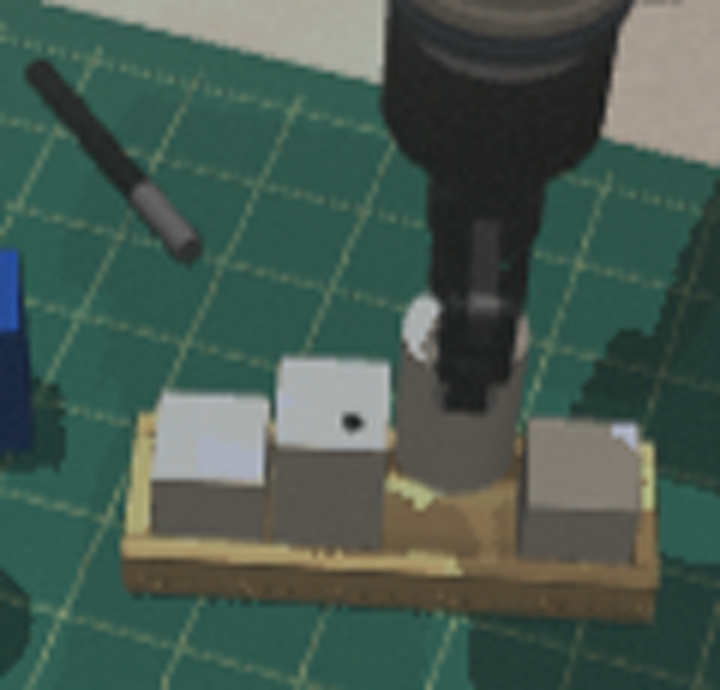

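```bash
python3 -c "
from h import *
from rig import viewer
import pickle
S=viewer.camera_params('scene'); W=pickle.load(open('w9.pkl','rb'))
yh=np.array([-.2566,.9665,0]); xh=np.array([.9665,.2566,0]); o=np.array([469.3,12.5,0])
f=lambda P:(round(float((P-o)@xh),1),round(float((P-o)@yh),1))
b=lambda uv,z: f(back(W,uncrop([uv],190,75,5),z)[0])
print('endA front',b((228,486),58),b((500,489),58),'back',b((215,195),58),b((508,198),58),'apex',b((362,537),61.5),b((362,537),133.5),'rim far',b((143,122),26),b((572,124),26),'TCP',f(np.array([462.7,34.9,0])))
m=(proj(S,cyl(462.7,34.9,24,61.5,133.5))-[215,105]+.5)*6-.5;print('scene pred bottom',m[:40].min(0),m[:40].max(0),'top',m[40:].min(0),m[40:].max(0))
bs=lambda uv,z: f(back(S,uncrop([uv],215,105,6),z)[0])
"
```

```text
endA front (-19.3, 52.7) (23.6, 52.2) back (-19.9, 96.8) (23.2, 96.4) apex (1.8, 45.4) (1.3, 67.5) rim far (-34.7, 107.1) (37.0, 106.7) TCP (-0.6, 23.3)
scene pred bottom [395.47844335 398.93206805] [517.2471911 495.6087937] top [405.11850287 279.62332408] [534.28509649 378.71123893]
```

```bash
python3 -c "
from h import *
im=cv2.imread('pics/scene9.png'); a=cv2.resize(im[150:205,255:310],None,fx=12,fy=12,interpolation=cv2.INTER_CUBIC)
cv2.imwrite('pics/s9y.png',a)
from rig import viewer
S=viewer.camera_params('scene')
q=lambda P:((proj(S,P)-[255,150]+.5)*12-.5)
m=q(cyl(462.7,34.9,24,61.5,133.5));print('pred bottom',m[:40].min(0),m[:40].max(0))
g=cv2.cvtColor(im,cv2.COLOR_BGR2GRAY)
for r in(176,178,180,182): print(r,g[r,270:306].tolist())
"
```

```text
pred bottom [311.45688669 258.36413611] [554.9943822  451.71758741]
176 [173, 173, 129, 82, 98, 145, 172, 173, 174, 151, 111, 85, 83, 85, 85, 85, 82, 84, 85, 84, 84, 85, 85, 84, 84, 83, 83, 82, 79, 79, 76, 101, 72, 119, 126, 126]
178 [172, 173, 174, 173, 174, 173, 173, 173, 174, 154, 127, 87, 84, 85, 83, 83, 84, 84, 82, 84, 84, 84, 84, 83, 84, 83, 83, 80, 79, 76, 78, 104, 72, 118, 126, 125]
180 [81, 84, 81, 83, 84, 84, 83, 93, 97, 86, 74, 83, 83, 84, 83, 84, 83, 84, 84, 84, 84, 84, 84, 83, 83, 82, 83, 80, 78, 77, 76, 95, 64, 120, 125, 125]
182 [85, 84, 86, 85, 86, 84, 84, 84, 85, 75, 78, 75, 83, 83, 83, 83, 83, 85, 86, 85, 86, 84, 83, 83, 84, 83, 80, 79, 77, 74, 71, 71, 62, 121, 125, 124]
```

View pics/s9y.png

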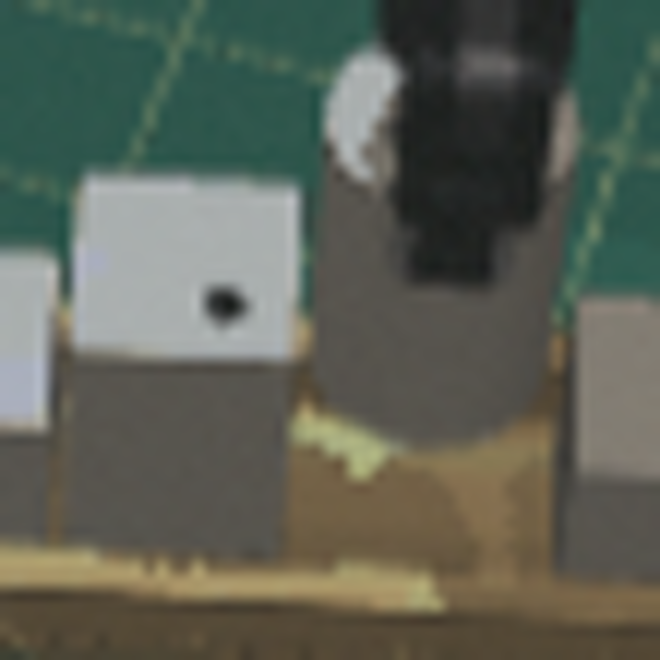

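>>> send_rows(plan=[[[0, -0.0008, 0.008], [0, 0.003, 0], -1], [[0, -0.0008, 0.018], [0, 0.003, 0], -1], [[0, -0.0008, 0.028], [0, 0.003, 0], -1], [[0, -0.0008, 0.036], [0, 0.003, 0], -1], [[0, -0.0008, 0.04], [0, 0.003, 0], -1]])

```text
clock: 11.85
eef_pos: [461.6, 35.6, 72.1]
tcp_rot: [-3.141, 0.002, 0.26]
contact_force: [0.4, -0.5, -3.7]
opening: 0.54
```

```bash
python3 -c "
from h import *
from rig import viewer
import pickle
for n in ('wrist','scene'):
  c=viewer.camera_params(n)
  im=viewer.grab_frame(n)[:,:,::-1];cv2.imwrite('pics/%s10.png'%n,im)
  if n=='wrist': crop(im,190,75,130,150,5,'pics/w10z.png')
  else: crop(im,255,150,55,55,12,'pics/s10z.png')
to(465.2,35.8,60,14.9)
"
```

```text
t 11.95 pos [461.7  35.6  72.6] rpy [-1.7997e+02  1.0000e-01  1.4870e+01] F [ 0.3  0.1 -3.9] open 0.54
SHIFT [0.0034, 0.0007, 0.0126] TURN [-0.0005, 0.0018, -0.0005] rows 0.3 0.0
```

View pics/w10z.png

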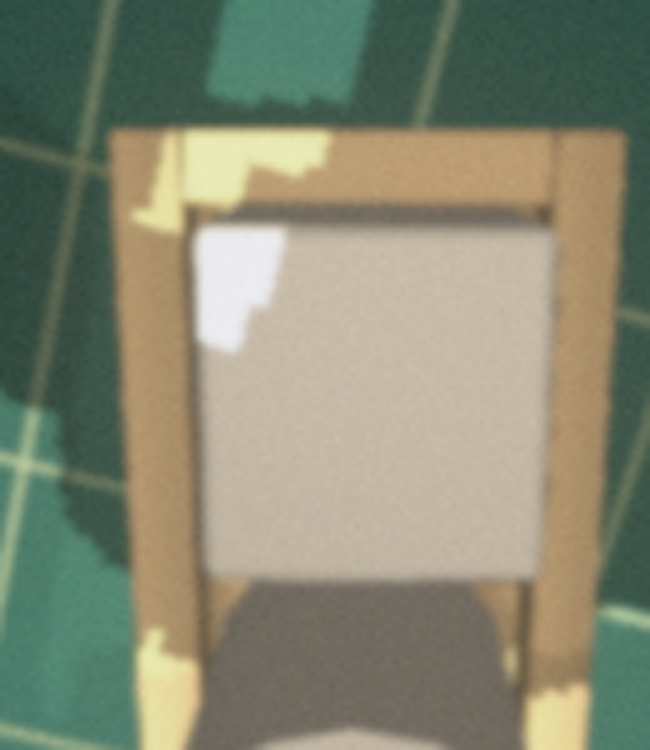

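View pics/s10z.png

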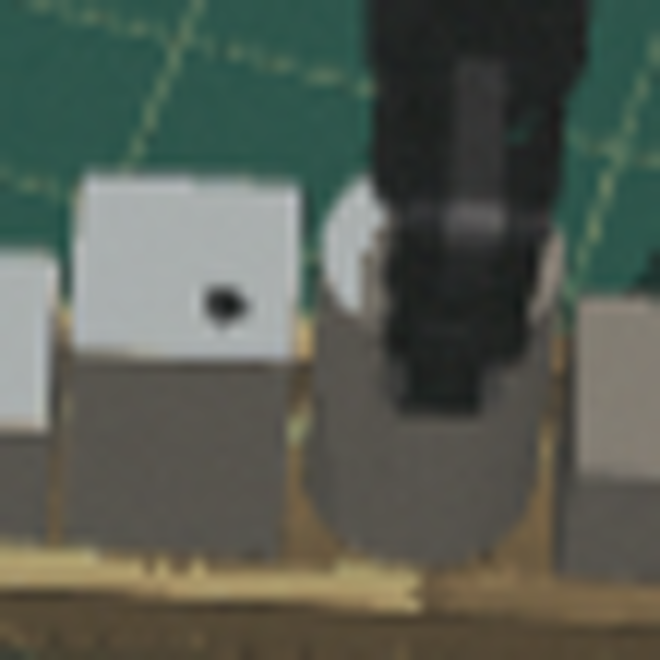

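The billet is centred, with visible gaps on both sides: square edge at 285, round at 312–540, end billet at 558. I'll lower it to the floor.

>>> send_rows(plan=[[[0.0005, 0, 0.002], [0, 0.001, 0], -1], [[0.0007, 0, 0.005], [0, 0.001, 0], -1], [[0.0007, 0, 0.008], [0, 0.001, 0], -1], [[0.0007, 0, 0.01], [0, 0.001, 0], -1], [[0.0007, 0, 0.011], [0, 0.001, 0], -1]])

```text
clock: 12.37
eef_pos: [462.4, 35.8, 61.4]
tcp_rot: [-3.141, 0.001, 0.26]
contact_force: [0.1, -0.3, -3.3]
opening: 0.539
```

>>> send_rows(plan=[[[0, 0, 0.0005], [0, 0, 0], -1], [[0, 0, 0.001], [0, 0, 0], -1], [[0, 0, 0.0012], [0, 0, 0], -1], [[0, 0, 0.0014], [0, 0, 0], -1], [[0, 0, 0.0014], [0, 0, 0], -1]])

```text
clock: 12.78
eef_pos: [462.4, 35.8, 60.2]
tcp_rot: [-3.141, 0.001, 0.26]
contact_force: [-0.7, -0.1, 0.8]
opening: 0.537
```

>>> send_rows(plan=[[[0, 0, 0.0004], [0, 0, 0], -1], [[0, 0, 0.0007], [0, 0, 0], -1], [[0, 0, 0.0007], [0, 0, 0], -0.3], [[0, 0, 0.0003], [0, 0, 0], 0.3], [[0, 0, 0], [0, 0, 0], 0.6]])

```text
clock: 13.2
eef_pos: [462.8, 35.8, 60.4]
tcp_rot: [-3.141, -0.0, 0.259]
contact_force: [-0.5, -0.8, 0.4]
opening: 0.773
```

>>> send_rows(plan=[[[0, 0, 0], [0, 0, 0], 0.8], [[0, 0, 0], [0, 0, 0], 1], [[0, 0, -0.012], [0, 0, 0], 1], [[0, 0, -0.035], [0, 0, 0], 1], [[0, 0, -0.07], [0, 0, 0], 1]])

```text
clock: 13.62
eef_pos: [460.8, 35.6, 129.1]
tcp_rot: [-3.14, 0.005, 0.26]
contact_force: [-0.4, 0.3, 0.7]
opening: 1.0
```

```bash
python3 -c "
from h import *
to(485.4,288.5,185,14.9)
"
```

```text
t 13.62 pos [460.8  35.6 129.1] rpy [-179.93    0.28   14.87] F [-0.4  0.3  0.7] open 1.0
SHIFT [0.0884, -0.2382, -0.0561] TURN [-0.0012, 0.0048, -0.0005] rows 6.2 0.0
```

>>> send_rows(plan=[[[0.01, -0.025, -0.03], [0, 0.004, 0], 1], [[0.025, -0.062, -0.05], [0, 0.004, 0], 1], [[0.039, -0.1, -0.065], [0, 0.004, 0], 1], [[0.053, -0.139, -0.071], [0, 0.004, 0], 1], [[0.066, -0.177, -0.071], [0, 0.004, 0], 1]])

```text
clock: 14.03
eef_pos: [480.4, 222.8, 202.1]
tcp_rot: [-3.14, -0.003, 0.259]
contact_force: [0.6, -0.8, -0.2]
opening: 1.0
```

```bash
python3 -c "
from h import *
to(485.4,288.5,200,14.9)
"
```

```text
t 14.03 pos [480.4 222.8 202.1] rpy [-179.9    -0.18   14.83] F [ 0.6 -0.8 -0.2] open 1.0
SHIFT [0.0217, -0.0622, 0.0023] TURN [-0.0018, -0.0031, -0.0012] rows 1.6 0.0
```

>>> send_rows(plan=[[[0.01, -0.028, 0.002], [-0.0018, -0.003, 0], 1], [[0.018, -0.052, 0.002], [-0.0018, -0.003, 0], 1], [[0.0217, -0.062, 0.002], [-0.0018, -0.003, 0], 1], [[0.0217, -0.062, 0.002], [-0.0018, -0.003, 0], 1], [[0.0217, -0.062, 0.002], [-0.0018, -0.003, 0], 1]])

```text
clock: 14.45
eef_pos: [485.1, 287.9, 199.9]
tcp_rot: [3.141, 0.001, 0.26]
contact_force: [-0.7, -0.3, -0.4]
opening: 1.004
```

```bash
python3 -c "
from h import *
from rig import viewer
import pickle
for n in ('wrist','scene'):
  c=viewer.camera_params(n)
  im=viewer.grab_frame(n)[:,:,::-1];cv2.imwrite('pics/%s11.png'%n,im)
  if n=='wrist': pickle.dump(c,open('w11.pkl','wb')); print(proj(c,[[485.4,288.5,154],[485.4,288.5,60]]))
  else: crop(im,215,105,120,115,6,'pics/s11z.png')
to(485.4,288.5,113,14.9)
"
```

```text
[[260.09830421 210.45899563]
 [260.11906011 177.36894746]]
t 14.55 pos [485.2 286.9 200.1] rpy [1.7997e+02 5.0000e-02 1.4790e+01] F [-0.  -0.6  0.1] open 1.0
SHIFT [0.0007, -0.0016, 0.0871] TURN [0.0006, 0.0008, -0.0018] rows 2.1 0.0
```

View pics/wrist11.png

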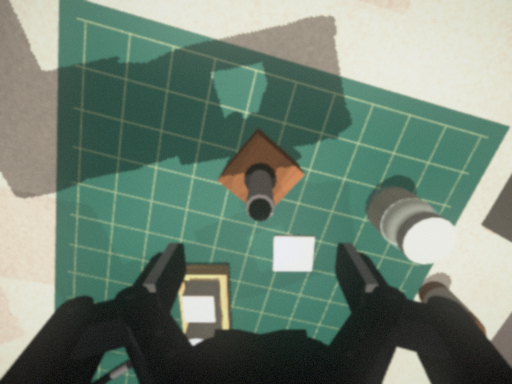

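View pics/s11z.png

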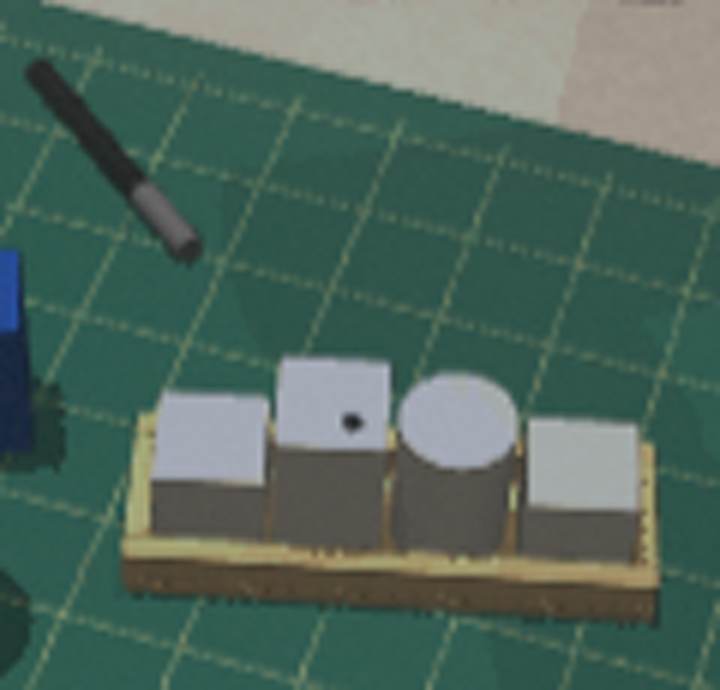

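Both billets stand in the form. The gauge cap is at (260,208), within 2 px of the prediction, so I'll descend on it.

>>> send_rows(plan=[[[0.0006, -0.0024, 0.015], [0, 0, 0], 1], [[0.0006, -0.0024, 0.04], [0, 0, 0], 1], [[0.0006, -0.0024, 0.065], [0, 0, 0], 1], [[0.0006, -0.0024, 0.081], [0, 0, 0], 1], [[0.0006, -0.0024, 0.087], [0, 0, 0], 1]])

```text
clock: 14.97
eef_pos: [483.8, 286.9, 110.7]
tcp_rot: [3.14, 0.005, 0.257]
contact_force: [-1.7, -1.0, -0.0]
opening: 1.002
```

>>> send_rows(plan=[[[0, 0, 0], [0, 0, 0], 0.3], [[0, 0, 0], [0, 0, 0], 0], [[0, 0, 0], [0, 0, 0], -0.2], [[0, 0, 0], [0, 0, 0], -0.3], [[0, 0, 0], [0, 0, 0], -0.3]])

```text
clock: 15.38
eef_pos: [484.5, 287.2, 111.8]
tcp_rot: [3.14, 0.003, 0.256]
contact_force: [-1.6, 0.1, 0.0]
opening: 0.352
```

```bash
python3 -c "
from h import *
to(485.4,289.3,113,14.9)
"
```

```text
t 15.38 pos [484.5 287.2 111.8] rpy [1.7992e+02 1.6000e-01 1.4690e+01] F [-1.6  0.1  0. ] open 0.352
SHIFT [0.0014, -0.0018, -0.0012] TURN [0.0014, 0.0029, -0.0036] rows 0.1 0.0
```

>>> send_rows(plan=[[[0.0008, -0.0018, -0.0012], [0.0014, 0.003, -0.0036], -0.3], [[0.0008, -0.0018, -0.0012], [0.0014, 0.003, -0.0036], -0.35], [[0.0008, -0.0018, -0.0012], [0.0014, 0.003, -0.0036], -0.4], [[0.0008, -0.0018, -0.0012], [0.0014, 0.003, -0.0036], -0.6], [[0.0008, -0.0018, -0.0012], [0.0014, 0.003, -0.0036], -1]], squeeze=40)

```text
clock: 15.8
eef_pos: [484.8, 289.4, 113.5]
tcp_rot: [-3.141, -0.0, 0.26]
contact_force: [-2.1, -0.2, 6.3]
opening: 0.27
```

```bash
python3 -c "
from h import *
to(485.4,289.3,113,14.9)
"
```

```text
t 15.8 pos [484.8 289.4 113.5] rpy [-1.7999e+02 -1.0000e-02  1.4910e+01] F [-2.1 -0.2  6.3] open 0.27
SHIFT [0.0006, 0.0002, 0.0005] TURN [-0.0002, -0.0003, 0.0001] rows 0.0 0.0
```

>>> send_rows(plan=[[[0, 0, 0], [0, 0, 0], -1], [[0, 0, -0.008], [0, 0, 0], -1], [[0, 0, -0.025], [0, 0, 0], -1], [[0, 0, -0.05], [0, 0, 0], -1], [[0, 0, -0.08], [0, 0, 0], -1]])

```text
clock: 16.22
eef_pos: [483.6, 288.6, 193.2]
tcp_rot: [3.141, 0.003, 0.26]
contact_force: [1.1, 0.1, -1.6]
opening: 0.266
```

```bash
python3 -c "
from h import *
to(484,30,225,14.9)
"
```

```text
t 16.22 pos [483.6 288.6 193.2] rpy [1.7996e+02 1.7000e-01 1.4910e+01] F [ 1.1  0.1 -1.6] open 0.266
SHIFT [-0.0662, 0.2501, -0.0314] TURN [0.0008, 0.003, 0.0002] rows 6.2 0.0
```

>>> send_rows(plan=[[[-0.006, 0.022, -0.012], [0, 0.003, 0], -1], [[-0.015, 0.056, -0.025], [0, 0.003, 0], -1], [[-0.025, 0.093, -0.031], [0, 0.003, 0], -1], [[-0.034, 0.13, -0.031], [0, 0.003, 0], -1], [[-0.044, 0.167, -0.031], [0, 0.003, 0], -1]])

```text
clock: 16.63
eef_pos: [484.1, 114.6, 225.6]
tcp_rot: [3.141, -0.002, 0.261]
contact_force: [1.0, -0.9, -0.9]
opening: 0.265
```

```bash
python3 -c "
from h import *
to(484.5,-2,225,14.9)
"
```

```text
t 16.63 pos [484.1 114.6 225.6] rpy [ 1.7995e+02 -9.0000e-02  1.4960e+01] F [ 1.  -0.9 -0.9] open 0.265
SHIFT [-0.0297, 0.1128, 0.0006] TURN [0.0009, -0.0015, 0.001] rows 2.8 0.0
```

>>> send_rows(plan=[[[-0.0095, 0.036, 0], [0, 0, 0], -1], [[-0.018, 0.069, 0], [0, 0, 0], -1], [[-0.025, 0.096, 0], [0, 0, 0], -1], [[-0.0297, 0.1128, 0], [0.001, -0.0015, 0.001], -1], [[-0.0297, 0.1128, 0], [0.001, -0.0015, 0.001], -1]])

```text
clock: 17.05
eef_pos: [484.3, -5.0, 226.0]
tcp_rot: [3.141, 0.0, 0.257]
contact_force: [-0.6, -0.4, -0.8]
opening: 0.266
```

>>> send_rows(plan=[[[0, 0, 0], [0, 0, 0], -1], [[0, 0, 0], [0, 0, 0], -1], [[0, 0, 0], [0, 0, 0], -1], [[0, 0, 0], [0, 0, 0], -1], [[0, 0, 0], [0, 0, 0], -1]])

```text
clock: 17.47
eef_pos: [484.3, -4.2, 226.0]
tcp_rot: [3.141, 0.0, 0.259]
contact_force: [-0.0, 0.5, -0.5]
opening: 0.265
```

```bash
python3 -c "
from h import *
from rig import viewer
import pickle
for n in ('wrist','scene','top'):
  c=viewer.camera_params(n)
  im=viewer.grab_frame(n)[:,:,::-1];cv2.imwrite('pics/%s12.png'%n,im)
  if n=='wrist': pickle.dump(c,open('w12.pkl','wb'))
  elif n=='scene': crop(im,240,90,90,100,8,'pics/s12z.png')
  else: crop(im,190,190,120,95,6,'pics/t12z.png')
to(484.5,-2,200,14.9)
"
```

```text
t 17.62 pos [484.3  -4.5 226. ] rpy [1.7995e+02 1.0000e-02 1.4790e+01] F [ 0.1 -0.2 -1.6] open 0.269
SHIFT [0.0008, -0.0024, 0.026] TURN [0.0009, 0.0002, -0.0019] rows 0.6 0.0
```

View pics/wrist12.png

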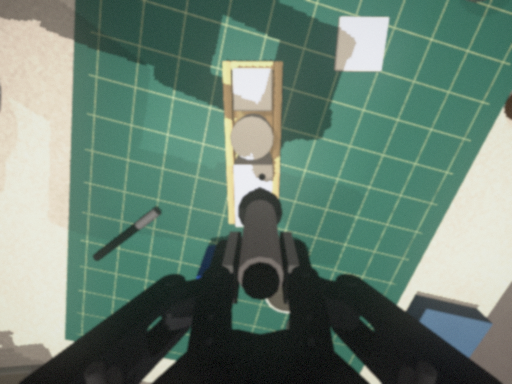

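View pics/s12z.png

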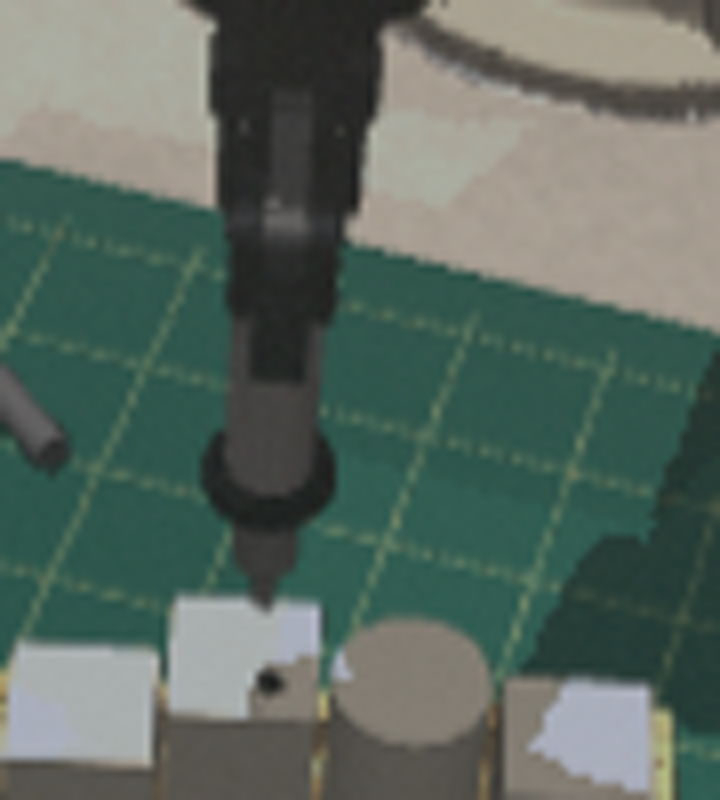

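View pics/t12z.png

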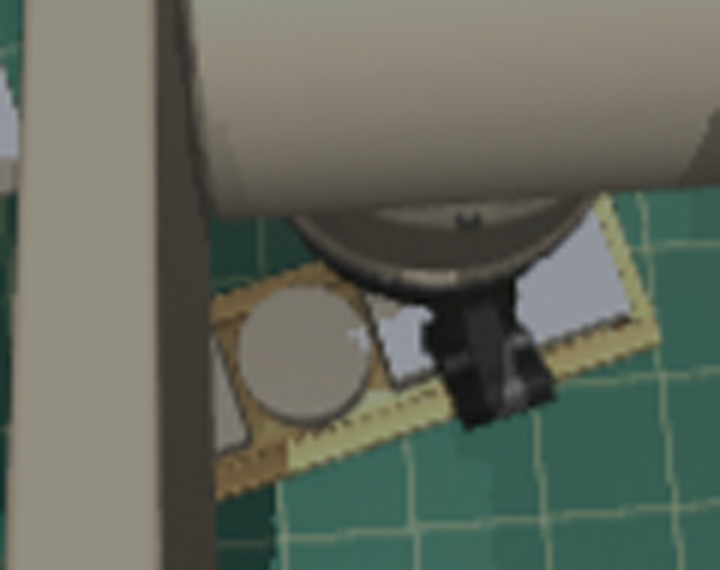

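```bash
python3 -c "
from h import *
import pickle
from rig import viewer
im=cv2.imread('pics/wrist12.png'); crop(im,215,150,95,150,5,'pics/w12z.png')
W=pickle.load(open('w12.pkl','rb'));S=viewer.camera_params('scene')
ax=np.array([484.3,-4.5]); P=[[*ax,z] for z in (226-105.5,226-3.5-42,226-3.5-50,226-3.5+44)]
print('tip,collartop,collarbot,cap wrist crop',((proj(W,P)-[215,150]+.5)*5-.5).round(0).tolist())
print('scene crop',((proj(S,P)-[240,90]+.5)*8-.5).round(0).tolist())
print('spot wrist pred(484.5,-2)',((proj(W,[484.5,-2,88])-[215,150]+.5)*5-.5).round(0).tolist(), 'scene', ((proj(S,[484.5,-2,88])-[240,90]+.5)*8-.5).round(0).tolist())
"
```

```text
tip,collartop,collarbot,cap wrist crop [[225.0, 190.0], [224.0, 310.0], [224.0, 291.0], [222.0, 668.0]]
scene crop [[267.0, 609.0], [275.0, 466.0], [274.0, 486.0], [288.0, 232.0]]
spot wrist pred(484.5,-2) [[229.0, 135.0]] scene [[271.0, 683.0]]
```

View pics/w12z.png

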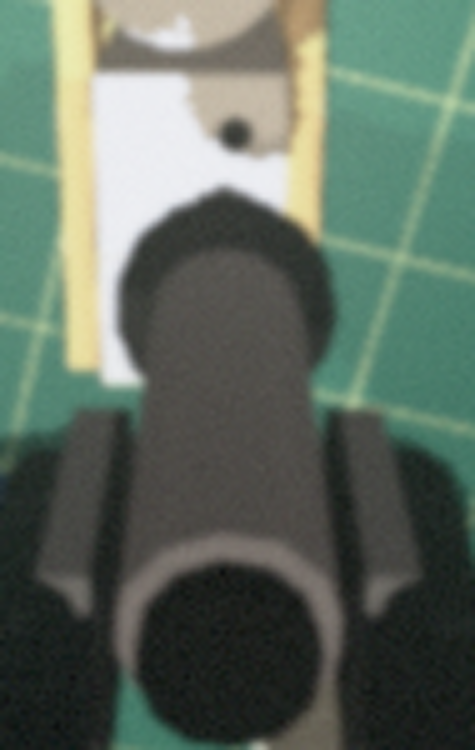

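>>> send_rows(plan=[[[0.0008, -0.001, 0.004], [0.0009, 0, 0], -1], [[0.0015, -0.0024, 0.012], [0.0009, 0, 0], -1], [[0.0015, -0.0024, 0.02], [0.0009, 0, 0], -1], [[0.0015, -0.0024, 0.025], [0.0009, 0, 0], -1], [[0.0015, -0.0024, 0.026], [0.0009, 0, 0], -1]])

```text
clock: 18.03
eef_pos: [484.2, -1.8, 198.4]
tcp_rot: [-3.141, 0.003, 0.258]
contact_force: [0.1, 0.3, -1.9]
opening: 0.266
```

```bash
python3 -c "
from h import *
from rig import viewer
import pickle
for n in ('wrist','scene'):
  c=viewer.camera_params(n)
  im=viewer.grab_frame(n)[:,:,::-1];cv2.imwrite('pics/%s13.png'%n,im)
  if n=='wrist': pickle.dump(c,open('w13.pkl','wb')); crop(im,225,160,70,50,10,'pics/w13z.png')
  else: crop(im,250,140,50,50,12,'pics/s13z.png')
to(485.1,-1.8,193.5,14.9)
"
```

```text
t 18.13 pos [484.8  -1.8 199.4] rpy [-1.7998e+02  8.0000e-02  1.4790e+01] F [ 0.2  0.1 -1.8] open 0.269
SHIFT [0.0003, 0.0, 0.0059] TURN [-0.0003, 0.0013, -0.0019] rows 0.1 0.0
```

View pics/w13z.png

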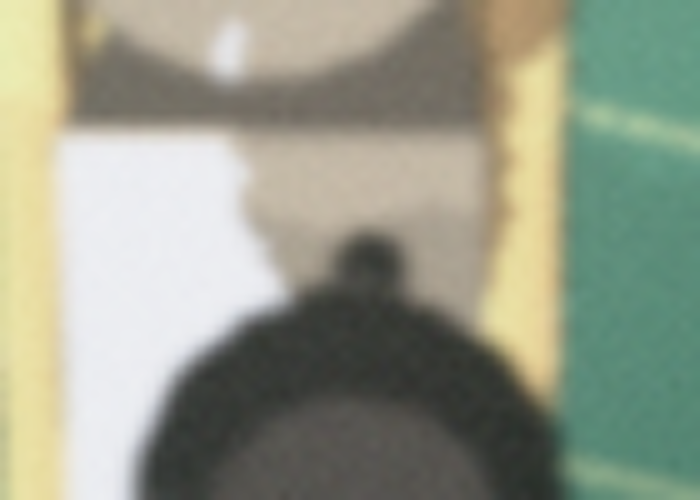

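View pics/s13z.png

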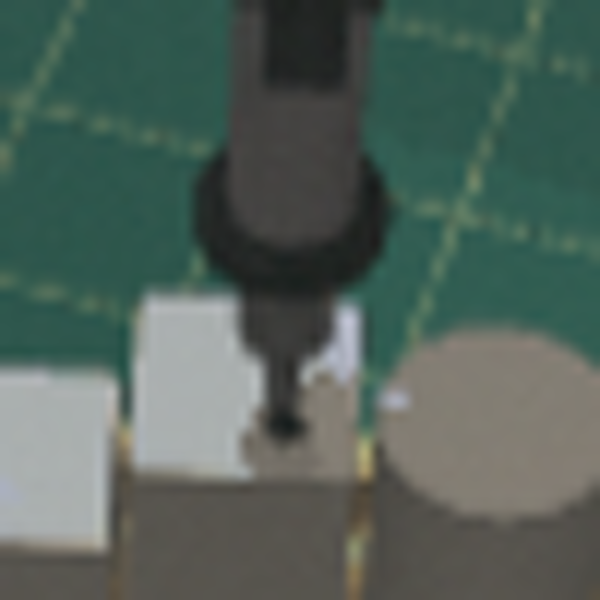

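```bash
python3 -c "
from h import *
from rig import viewer
to(485.1,-1.8,193.5,14.9)
im=viewer.grab_frame('wrist')[:,:,::-1]; crop(im,225,160,70,50,10,'pics/w14z.png')
c=viewer.camera_params('wrist')
print(((proj(c,[[485.1,-1.8,88],[484.8,-1.8,94],[484.8,-1.8,152]])-[225,160]+.5)*10-.5).round(0).tolist())
im=viewer.grab_frame('scene')[:,:,::-1]; crop(im,250,140,50,50,12,'pics/s14z.png')
S=viewer.camera_params('scene')
print(((proj(S,[[485.1,-1.8,88],[484.8,-1.8,94]])-[250,140]+.5)*12-.5).round(0).tolist())
to(485.1,-1.8,193.5,14.9)
"
```

```text
t 18.13 pos [484.8  -1.8 199.4] rpy [-1.7998e+02  8.0000e-02  1.4790e+01] F [ 0.2  0.1 -1.8] open 0.269
SHIFT [0.0003, 0.0, 0.0059] TURN [-0.0003, 0.0013, -0.0019] rows 0.1 0.0
[[352.0, 260.0], [349.0, 277.0], [347.0, 505.0]]
[[286.0, 428.0], [288.0, 407.0]]
t 18.23 pos [485.3  -1.9 200. ] rpy [1.800e+02 1.000e-02 1.479e+01] F [ 0.4 -0.8 -1.2] open 0.272
SHIFT [-0.0001, -0.0001, 0.0065] TURN [0.0001, 0.0002, -0.0019] rows 0.2 0.0
```

View pics/w14z.png

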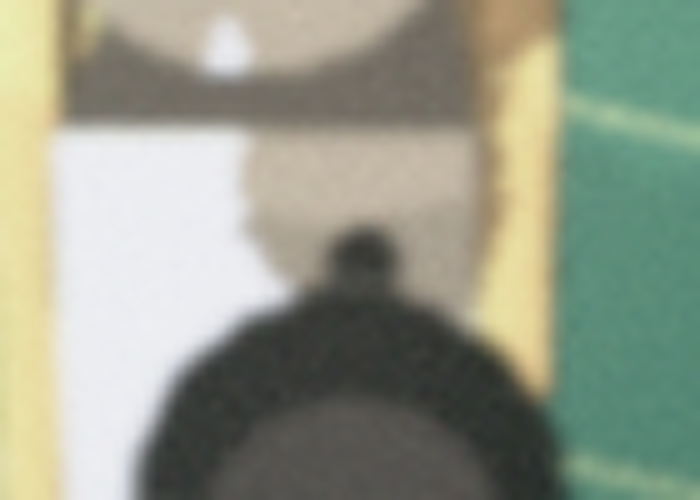

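View pics/s14z.png

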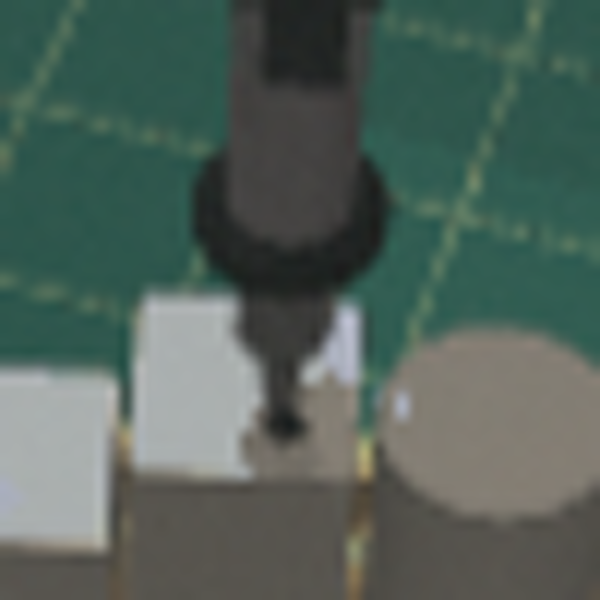

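>>> send_rows(plan=[[[0.0002, -0.0002, 0.002], [0, 0, -0.001], -1], [[0.0003, -0.0002, 0.004], [0, 0, -0.001], -1], [[0.0003, -0.0002, 0.006], [0, 0, -0.001], -1], [[0.0003, -0.0002, 0.007], [0, 0, -0.001], -1], [[0.0003, -0.0002, 0.008], [0, 0, -0.001], -1]])

```text
clock: 18.65
eef_pos: [485.6, -1.6, 192.0]
tcp_rot: [3.142, 0.0, 0.259]
contact_force: [-0.3, 0.6, -0.8]
opening: 0.269
```

>>> send_rows(plan=[[[0, 0, 0], [0, 0, 0], -1], [[0, 0, 0], [0, 0, 0], -1], [[0, 0, 0], [0, 0, 0], -1], [[0, 0, 0], [0, 0, 0], -1], [[0, 0, 0], [0, 0, 0], -1]])

```text
clock: 19.07
eef_pos: [485.6, -1.6, 192.1]
tcp_rot: [3.141, -0.0, 0.259]
contact_force: [-0.5, 0.3, 0.4]
opening: 0.263
```

```bash
python3 -c "
from h import *
from rig import viewer
F=[]
for i in range(4):
  c=viewer.camera_params('wrist')
  im=viewer.grab_frame('wrist')[:,:,::-1]; 
  if i==3: crop(im,225,160,70,50,10,'pics/w15z.png')
  from rig import status; s=status.sense(); F.append(s['contact_force'][2])
print(np.round(F,1))
im=viewer.grab_frame('scene')[:,:,::-1]; crop(im,250,140,50,50,12,'pics/s15z.png')
to(485.4,-1.7,187,14.9)
"
```

```text
[ 0.  -0.1  0.6  0.3]
t 19.32 pos [485.6  -1.6 192.1] rpy [179.99  -0.    14.85] F [ 0.1  1.4 -0.4] open 0.269
SHIFT [-0.0002, 0.0, 0.0051] TURN [0.0001, -0.0001, -0.0009] rows 0.1 0.0
```

View pics/w15z.png

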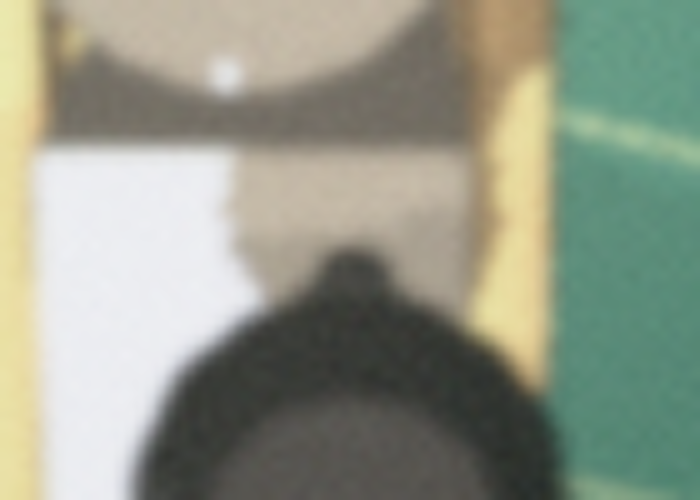

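View pics/s15z.png

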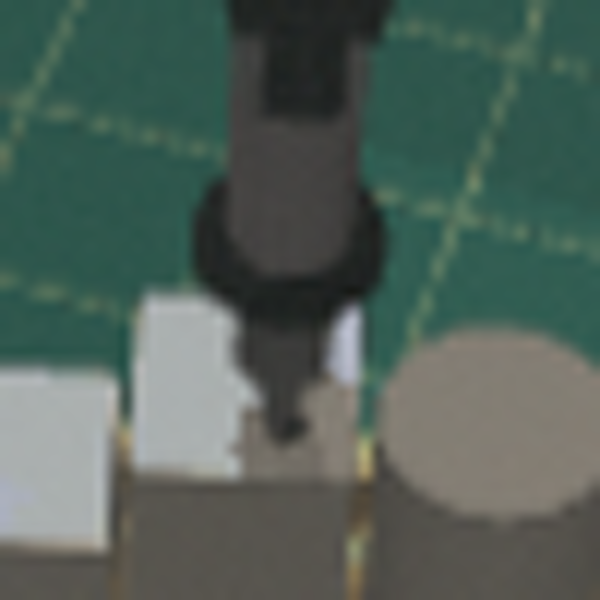

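>>> send_rows(plan=[[[0, 0, 0.001], [0, 0, 0], -1], [[0, 0, 0.002], [0, 0, 0], -1], [[0, 0, 0.003], [0, 0, 0], -1], [[0, 0, 0.004], [0, 0, 0], -1], [[0, 0, 0.0045], [0, 0, 0], -1]])

```text
clock: 19.73
eef_pos: [485.6, -1.6, 187.4]
tcp_rot: [3.141, -0.0, 0.259]
contact_force: [-0.5, 0.3, 1.8]
opening: 0.266
```

```bash
python3 -c "
from h import *
from rig import viewer,status
F=[]
for i in range(8):
  im=viewer.grab_frame('scene')[:,:,::-1]; s=status.sense(); F.append(s['contact_force'])
print(np.round(F,1)[:,2],np.mean(F,0))
cv2.imwrite('pics/scene16.png',im);crop(im,262,160,25,25,24,'pics/s16z.png')
im=viewer.grab_frame('wrist')[:,:,::-1]; cv2.imwrite('pics/wrist16.png',im);crop(im,225,160,70,50,10,'pics/w16z.png')
to(485.4,-1.7,187,14.9)
"
```

```text
[1.2 2.3 1.2 1.  0.2 0.6 0.8 1.9] [-0.59637879 -0.27670806  1.13855546]
t 20.18 pos [485.6  -1.6 187.6] rpy [179.99  -0.    14.85] F [-0.7 -0.6  1.6] open 0.266
SHIFT [-0.0002, 0.0, 0.0006] TURN [0.0001, -0.0001, -0.0009] rows 0.0 0.0
```

View pics/s16z.png

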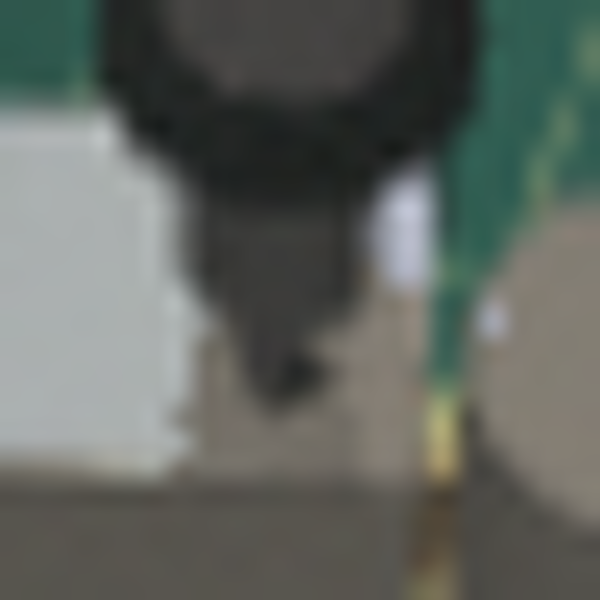

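View pics/w16z.png

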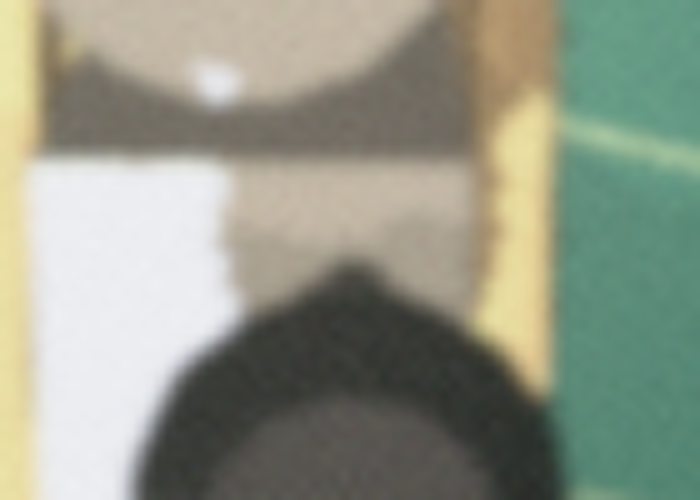

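```bash
python3 -c "
from h import *
from rig import viewer
S=viewer.camera_params('scene')
q=lambda P:((proj(S,P)-[262,160]+.5)*24-.5).round(0).tolist()
print('tip', q([485.6,-1.6,88]),'sleeve end',q([485.6,-1.6,104]),'collar bot',q([485.6,-1.6,134]))
im0=cv2.imread('pics/scene11.png'); crop(im0,262,160,25,25,24,'pics/s11s.png')
g=cv2.cvtColor(im0,cv2.COLOR_BGR2GRAY).astype(float)[170:182,266:281]
w=np.clip(130-g,0,None); w[g>100]=0; ys,xs=np.mgrid[170:182,266:281]
print(g.astype(int)); 
"
```

```text
tip [[286.0, 381.0]] sleeve end [[292.0, 276.0]] collar bot [[304.0, 73.0]]
[[169 171 171 171 170 170 169 169 170 170 170 170 170 170  92]
 [169 169 169 171 169 170 170 169 170 170 169 168 170 170 104]
 [169 170 171 171 170 169 170 170 170 169 170 171 171 169  85]
 [169 170 170 170 170 170 157 153 155 169 170 170 170 169  84]
 [170 169 170 170 171 169 100  65  89 154 170 170 170 163  84]
 [170 170 171 170 170 170  76  43  41 108 167 169 170 148  91]
 [170 170 170 170 170 170 127  82  96 143 167 169 170 154 127]
 [170 171 169 171 170 169 169 145 168 170 170 170 170 162 160]
 [167 170 170 169 169 169 170 171 170 170 171 171 170 157 154]
 [148 151 154 154 154 155 155 155 155 155 154 156 157 143 135]
 [ 83  82  84  83  80  81  80  83  82  81  82  90  96  87  71]
 [ 84  83  82  83  81  83  83  82  84  83  83  82  85  75  71]]
```

View pics/s11s.png

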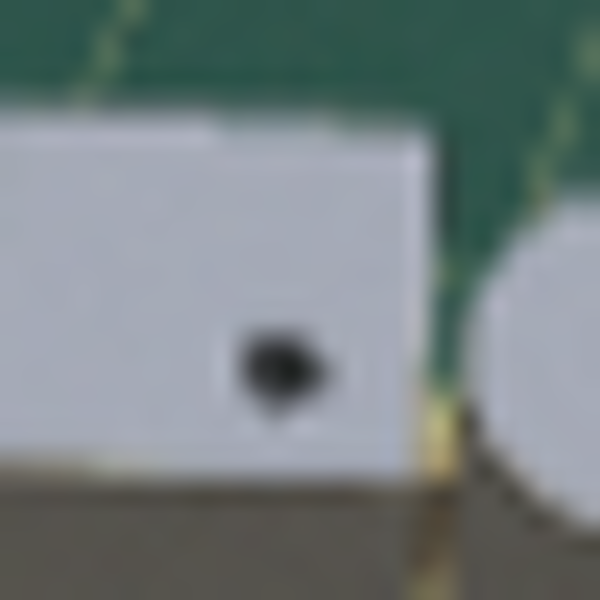

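>>> send_rows(plan=[[[0, 0, 0.0004], [0, 0, 0], -1], [[0, 0, 0.0008], [0, 0, 0], -1], [[0, 0, 0.0012], [0, 0, 0], -1], [[0, 0, 0.0012], [0, 0, 0], -1], [[0, 0, 0.0012], [0, 0, 0], -1]])

```text
clock: 20.6
eef_pos: [485.6, -1.6, 186.4]
tcp_rot: [3.141, -0.0, 0.259]
contact_force: [-0.6, -0.6, 1.8]
opening: 0.265
```

```bash
python3 -c "
from h import *
from rig import viewer,status
F=[]
for i in range(20):
  im=viewer.grab_frame('scene')[:,:,::-1]; s=status.sense(); F.append(s['contact_force'])
print(np.mean(F,0),np.std(F,0)/4.5)
cv2.imwrite('pics/scene17.png',im);crop(im,215,105,120,115,6,'pics/s17z.png')
to(485.4,-1.7,187,14.9)
"
```

```text
[-0.55829    -0.08077572  1.59754998] [0.10420925 0.09170521 0.11345912]
t 21.6 pos [485.6  -1.6 186.4] rpy [ 1.7999e+02 -1.0000e-02  1.4850e+01] F [-0.6 -0.3  2.3] open 0.266
SHIFT [-0.0002, 0.0001, -0.0006] TURN [0.0002, -0.0001, -0.0009] rows 0.0 0.0
```

View pics/s17z.png

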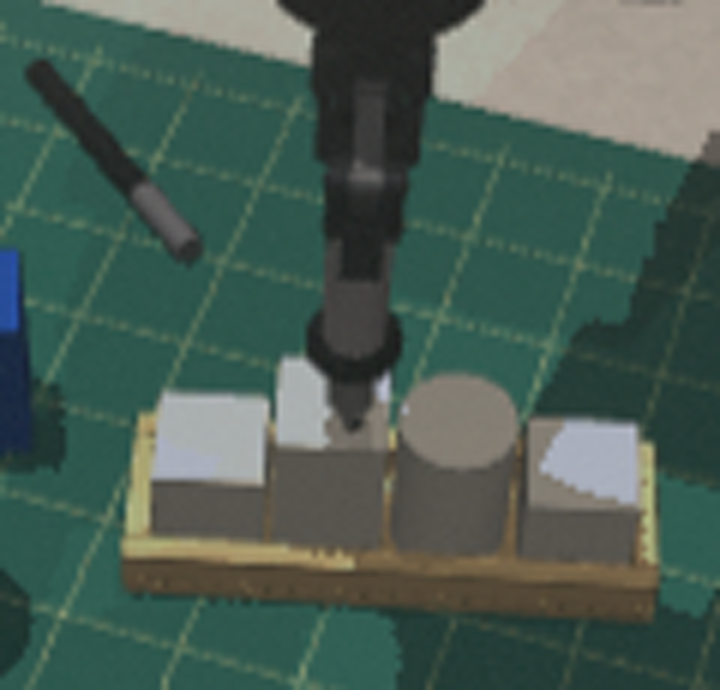

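View pics/scene17.png

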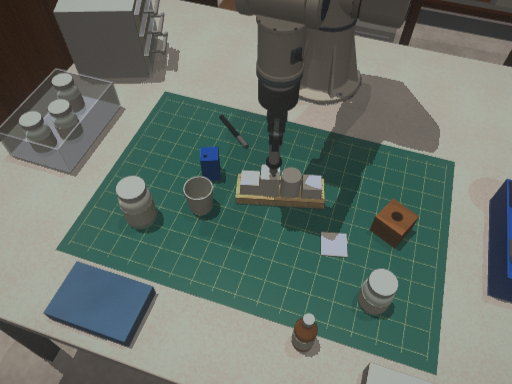

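The net press force is about 3.0 N (1.6 N read plus about 1.4 N gauge weight), and the geometry gives about 7 mm in. Everything else looks untouched, so I'm handing it in.

```bash
python3 -c "
from rig import job
print(job.sign_off())"
```

```text
the job is handed in; nothing more can be done
None
```

I lowered the white square billet and then the round one into the middle of the form, then took the gauge from its stand. I handed the job in at about 21.6 s of the 72 s allowed, with the gauge held upright on the black spot and still pressing.

- **Billets:** the last scene picture shows both standing upright between the two short billets, with visible gaps on either side. The jars, cup, tile, blue look-alike and the short billets show no movement. The highest contact force I read was about 25 N, for a moment, when the square billet reached the floor.
- **Gauge depth:** the two estimates agree. The height gives about 7 mm of plunger travel, and the force gives about 3 N net (1.6 N read plus about 1.4 N for the gauge's weight).
- **Tip position:** the tip is on the spot, about 1 mm off its centre. The cameras disagreed by 1–2 mm, so I used values between them.
- **Not checked:** the thin black line on the plunger could not be made out in any picture, so half-way in rests on height and force alone.

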